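Clear the paper-roll dispenser and change the roll on the order counter

TASK

A till-paper roll has gone in askew and jammed under the guard lips of the sloping roll dispenser, and the roll stand next to it holds only a spent core. Slide the stand's movable centre back and put the spent core in the waste tub; push the jammed roll back up the chute on to the loading ledge, lift it out there, lay it in the stand between the two centres and slide the movable centre fully home so that both centres are in its bore. Then feed every spare roll from the card tray into the freed dispenser, square to the chute, so that they lie one behind the other against the front stop, and leave the other things on the counter where they are.

Things in the scene. Friction and masses are not known exactly. Their poses are not given: they have to be found in the camera images.
- jammed_roll_centre (a point): jammed paper roll: white cylinder, 48 mm diameter, 80 mm long, 0.12 to 0.21 kg, open card core (bore 25 mm, 18 mm or more deep at each end). Point: its centre; y axis = its long axis (either way). Starts 20 to 35 degrees off square under the chute's guard lips, corners wedged between the flaring walls; only wedging and friction hold it: a light push up the chute (under 10 N) frees it
- spare_1_centre (a point): spare paper roll, same size as the jammed one (48 mm diameter, 80 mm long, y axis along it), lying on its side in a bay of the shallow card tray in front of the dispenser; point at its centre, 24 mm above the tray's floor. Two or three spares are present; an absent one reads None from the start
- spare_2_centre (a point): spare paper roll, same size as the jammed one (48 mm diameter, 80 mm long, y axis along it), lying on its side in a bay of the shallow card tray in front of the dispenser; point at its centre, 24 mm above the tray's floor. Two or three spares are present; an absent one reads None from the start
- spare_3_centre (a point): spare paper roll, same size as the jammed one (48 mm diameter, 80 mm long, y axis along it), lying on its side in a bay of the shallow card tray in front of the dispenser; point at its centre, 24 mm above the tray's floor. Two or three spares are present; an absent one reads None from the start
- spent_core_centre (a point): spent core: brown card tube, 31 mm outside, 25 mm inside, 80 mm long, 20 g; point at its centre, y axis along it. Hangs between the stand's centres; with the movable centre drawn back it drops up to 12 mm into the saddles, one end perhaps still on the fixed cone (9 mm long): shift it 15 to 25 mm towards the movable centre, then lift
- dispenser: sheet-steel gravity dispenser for paper rolls, fixed, 330 x 122 mm, 163 mm tall; origin on the counter under its middle, x axis level, pointing up the chute to the ledge, y across, z up. From the low end: front stop, chute climbing at 18 degrees, open slope, level ledge. Side walls 54 mm high square to the chute's floor
- chute_foot (a point): point on the chute floor at the front stop's inner face, mid-width; x runs up the slope along the floor, y across, z square to the floor. The stop is 34 mm high. The chute is 86 mm wide inside up to x = 150 mm, then flares to 116 mm at 215 mm. A roll at the stop has x = z = 24 mm, the next lies 48 mm behind; rolls laid square on the slope run down by themselves
- slot_top (a point): middle of the slot's upper end, at the height of the guard lips; axes as chute_foot's. The lips (54 to 57 mm above the chute floor) cover both sides from 62 to 215 mm up the slope and leave a slot 41 mm wide along the middle: closed fingers can reach down it, a roll cannot come up. Slope above 215 mm, ledge and the lowest 62 mm are uncovered
- ledge_middle (a point): middle of the level loading ledge, on its floor, 109 mm above the counter; axes as the dispenser's. It begins at 255 mm of slope and reaches 42 mm either way along x (rear lip 10 mm high), 58 mm along y (side lips 10 mm high). A roll left on it stays
- stand_middle (a point): roll stand, fixed, base 100 x 215 mm, its top 10 mm above the counter. Point: midway between the two centres on their axis, 64 mm above the counter; y along the axis to the fixed centre, z up. Both centres are cones, 9 mm long, 22 mm diameter at the root, 8 mm at the tip, on plates 56 mm wide, tops 86 mm above the counter; inner faces 81 mm apart when home
- saddles (a point): point between the stand's two vee saddles, on the centres' axis; axes as stand_middle's, which lies 14 mm further along y. A roll laid in the vees lies level with the centres; with its middle here it clears the fixed cone by 5 mm, and the movable plate then pushes it home. Saddles at 16 mm to -y and 32 mm to +y of here, 6 mm thick, 46 mm across, 42 mm apart
- tailstock (a joint): slide of the stand's movable centre, m: 0 = fully home, 0.065 = drawn right back (along the stand's -y). Stays where it is left; about 2 N to slide, about 5 N with a roll
- tailstock_grip (a point): middle of the black upright grip tab on the movable centre, 117 mm above the counter: 12 mm thick along the slide, 30 mm across, top 15 mm above this point, clear all round for 30 mm below it
- tray_floor (a point): shallow open card tray, fixed, 112 x 450 mm, walls and two cross dividers 20 mm high (tops above the counter); three bays, each 146 mm long; point on its floor in the middle, 3 mm above the counter; y along its length, z up
- tub_floor (a point): middle of the inner floor of the grey open waste tub, fixed, 114 x 114 mm inside, rim 88 mm above the counter; axes along its sides, z up
- table_sign: bystander, loose: table sign on a steel foot, 175 mm tall, 75 mm wide card; origin at the middle of its underside
- drink_can: bystander, loose: drink can, 66 mm wide, 115 mm tall; origin at the middle of its underside
- white_dip: bystander, loose: small white lidded dip cup, 69 mm wide, 34 mm tall; origin at the middle of its underside
Things that resemble listed ones, but are neither listed nor needed, are in the scene too. What is shaped like the part that bears spent_core_centre but pink or purple is not meant.

How it is judged:
By the outcome, as a careful person would: the job done as asked, in the order asked, and still so for the second after the job is handed in, with the robot touching nothing.
Of spare_1, spare_2, spare_3 only 2 to 3 are there at a start; the rules pass over those that are not, and their reading is None.
At some moment in a run one of spare_1, spare_2, spare_3 may be knocked a few centimetres aside while the robot is not near it.
Once in a run the grip may slacken for a moment while it holds something.
It also fails if it takes over 210 s, if anything falls off the work surface, if the arm or the gripper's body presses on something with over 40 N, if the wrist force passes 120 N, or if a joint passes its speed limit or range.

ROBOT

A 6-joint arm with a two-finger parallel gripper is mounted at the origin on a cart in front of the work surface, level with it; the furniture and walls round the work are solid. World frame = base frame: x ahead of the robot, y to its left, z up, the work surface at z = 0. Lengths are in m, angles in rad, forces in N, time in s.
With the tool pointing down it reaches from about 0.25 to 0.775 m from the base axis. Payload 4 kg.
Tool frame: the origin (TCP) lies at the very end of the fingers, on their centre line; the grasp point (between the pads) lies tcp_to_grasp behind it (tcp_to_grasp is the distance from the TCP to the grasp point, in m); z points along the fingers, y is the direction in which the jaws open and shut (so a half turn about z gives the same grasp; the last joint's range is limited). The gripper opens to 94 mm and grips with 3 to 60 N. Pads are 16 mm wide; open, the fingers measure 119 mm over their backs; the gripper's body (75 mm by 177 mm) begins 78 mm behind the grasp point.
Start: joints at [-1.453, 0.087, 1.371, -0, 1.684, -0.103], TCP at [0.12, -0.537, 0.206] pointing down, gripper open.
Joint ranges: [-3.1, 3.1], [-0.76, 2.03], [0.27, 2.55], [-1.08, 4.22], [0.17, 2.65], [-2.57, 2.57]. Speed limits (rad/s): [2.79, 2.79, 3.14, 3.14, 3.14, 3.14].

INTERFACE

Orientations are given as [roll, pitch, yaw] about the fixed x, y, z axes, in that order (R = Rz(yaw) Ry(pitch) Rx(roll)).
In Python, from bench import * gives the robot as it stands.
- The arm moves only by the tool play_rows, never from a script. Its argument "rows" is a list of rows, each a list of 3 entries, a list of its own where there are three numbers: the finger opening in cm, from 0 to 9.4, then the shift along the world's x, y, z in cm, then the turn, a rotation vector about the world's x, y, z in rad. A call has 1 to 8 rows; each row is the pose to reach, as a shift and turn from the pose commanded when the call began; what a row does not reach only later rows make up. A row lasts 1/12 s, in which the tool goes at most 41.7 mm and 7.16 degrees, less where a joint would pass 70% of its speed; a pose out of reach is approached as far as the arm can. A call with a gripper value outside its range is refused whole. The fingers move at their own pace and stop on an object; the grip force is fixed at half the most. Time passes only in rows, so rows that repeat a pose let the fingers close. It gives the time, the measured TCP pose, the force and the opening at its end, in the units of the state.
- get_obs(): the state, without advancing time (a new reading comes with each control period).
- snapshot(name): name is "scene" or "top" or "wrist"; returns a dict with "pixels" (384x512x3 uint8, red, green, blue), "fx", "fy", "cx", "cy" (pixels), "dist_coeffs" ([k1, k2, p1, p2, k3] as OpenCV has them; the pictures are not rectified), "rvec" (rotation vector, rad) and "tvec" (3), from world to camera coordinates, as OpenCV has them. Camera axes: x right, y down, z forward; pixel columns grow to the right and rows downward; lengths in m; the calibration is good to about 2 mm. A picture is of the moment at which its call begins. There is no depth.
- close_job(): hands the job in, once; it reports no verdict.
Trained networks look in the newest picture that a camera, given by its name, has taken for a name from the list of things; names that differ only in an ending like _2 or _b are one class to them, and where a whole thing is asked for, a point or a joint stands for the part that bears it (a point fixed in the world has none). Each returns a list of dicts, best first, with "confidence" (0 to 1); they miss things now and then, are a little off and sometimes report something else, mostly with a low value. They report only what shows in the picture. A call takes as long as a camera call. They do not tell look-alikes from the thing itself.
- silhouettes(camera, label): "mask" (384x512 bool, what is visible of it) and "point" ([row, column] in pixels, amid what is visible of it).
The state is a dict: "time": time; "joint_positions": joint angles; "qvel": joint speeds; "joint_torque": joint torques, N m; "tool_pos": TCP position; "ee_rot": TCP orientation; "wrist_force": force on the tool from outside, world axes, zero at the start; "wrist_torque": the same for the moment, N m; "width": finger opening in m.
Only numpy, scipy, OpenCV 4.12 (cv2) and the standard library are available. Lean on these libraries where they do the work, as an engineer would, in place of code of your own. Each camera call takes 0.05 s, during which the arm holds its last target. There are 200 camera calls.

## Working session

There is one attempt and no reset: what is moved stays moved. The work goes in short steps, Python scripts to look and compute and a tool call to move; the robot and the scene stay as the last step left them, time stands still between calls to the robot, and variables do not carry over. Pictures are saved under pics/ and viewed, about 12 in all and at most 16, crops included, and the job is handed in when it is done.

Besides the shell and the picture viewer there is one more tool, called after ">>>" as name([rows], argument=value, ...), one row to a line, values as JSON. play_rows: Moves the arm, as the interface text tells. Its arguments: {"type":"object","properties":{"rows":{"type":"array"}},"required":["rows"]}

```bash
ls; mkdir -p pics
python3 - <<'E'
from bench import *
import cv2
print(get_obs())
for n in ("scene","top"):
    s=snapshot(n); cv2.imwrite(f"pics/{n}0.png",cv2.resize(s["pixels"][:,:,::-1],(800,600)))
    print({k:v for k,v in s.items() if k!="pixels"})
E
```

```text
pics
{'time': 0.0, 'joint_positions': array([-1.45311543e+00,  8.79610363e-02,  1.37225430e+00, -6.53471434e-06,
        1.68358329e+00, -1.03096434e-01]), 'qvel': array([-0.00050929, -0.00028136,  0.00034879,  0.00158135, -0.00067318,
        0.00248349]), 'joint_torque': array([-1.48643798e-03, -3.40184104e+01, -3.02427649e+01,  7.15513900e-02,
        3.31027131e-02, -1.74030642e-04]), 'tool_pos': array([ 0.12037409, -0.53610509,  0.20430086]), 'ee_rot': array([-3.13939773e+00, -2.20564437e-04,  2.20776362e-01]), 'wrist_force': array([-0.48651083,  0.371184  , -0.2898186 ]), 'wrist_torque': array([-0.02785143,  0.07995827,  0.01834731]), 'width': 0.09370993619909644}
{'fx': 411.2241533732214, 'fy': 411.2241533732214, 'cx': 255.21667378786347, 'cy': 196.00936376290204, 'dist_coeffs': array([-0.03175873,  0.        ,  0.        ,  0.        ,  0.        ]), 'rvec': array([ 0.91958731, -2.34589462,  1.21504784]), 'tvec': array([0.31774055, 0.34892745, 1.3144068 ])}
{'fx': 448.1883518240848, 'fy': 448.1883518240848, 'cx': 248.3037197806773, 'cy': 184.48970547543163, 'dist_coeffs': array([-0.13799651,  0.        ,  0.        ,  0.        ,  0.        ]), 'rvec': array([ 2.1358504 , -1.52854775,  0.46304989]), 'tvec': array([-0.2639707 ,  0.47089578,  1.78611833])}
```

View pics/scene0.png

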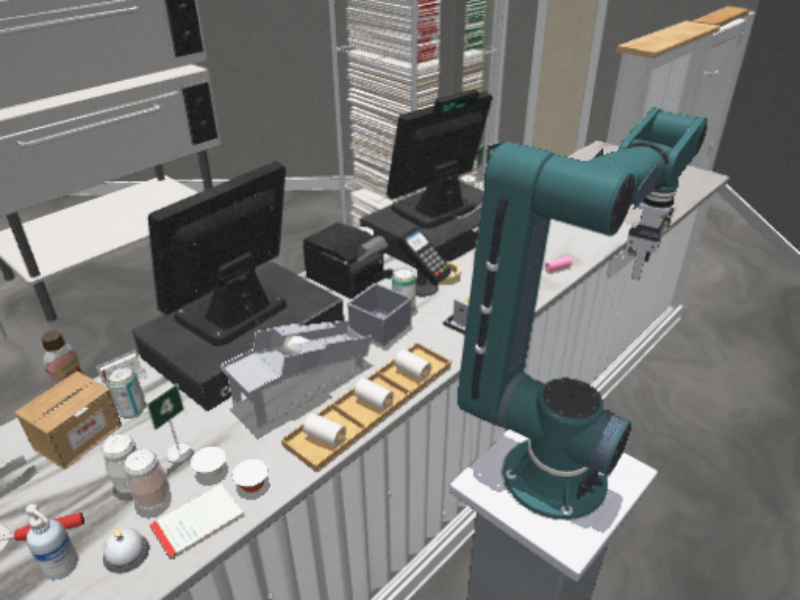

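View pics/top0.png

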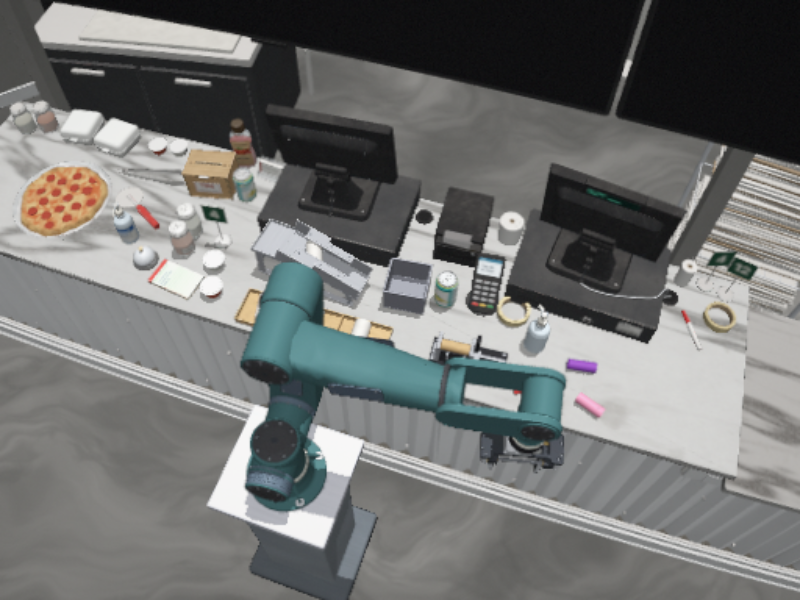

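The scene view shows the dispenser at about (300,365) with the jammed roll at (295,343). The tray at (370,405) holds three rolls at (325,430), (373,394) and (412,363), and the tub is at (380,313). The top view shows the stand and brown core at (455,348). The pink and purple tubes at (590,406) and (582,366) are decoys, as are the white rolls at (511,227) and (688,272).

```bash
cat > h.py <<'E'
from bench import *
import bench, cv2, numpy as np
from scipy.optimize import least_squares
def cam(n):
    s=snapshot(n); s["K"]=np.array([[s["fx"],0,s["cx"]],[0,s["fy"],s["cy"]],[0,0,1.]]); return s
def proj(s,P):
    return cv2.projectPoints(np.asarray(P,float).reshape(-1,1,3),s["rvec"],s["tvec"],s["K"],s["dist_coeffs"])[0].reshape(-1,2)
def onplane(s,uv,z):
    "pixels (col,row) -> world points at height z"
    n=cv2.undistortPoints(np.asarray(uv,float).reshape(-1,1,2),s["K"],s["dist_coeffs"]).reshape(-1,2)
    R=cv2.Rodrigues(s["rvec"])[0]; C=-R.T@s["tvec"]; d=np.c_[n,np.ones(len(n))]@R
    return C+d*((z-C[2])/d[:,2])[:,None]
def save(s,f,crop=None,scale=1.5,pts=None):
    im=s["pixels"][:,:,::-1].copy()
    if pts is not None:
        for p in np.asarray(pts): 
            if abs(p).max()<2000: cv2.circle(im,tuple(int(round(v)) for v in p),1,(0,0,255),-1)
    if crop: r0,r1,c0,c1=crop; im=im[r0:r1,c0:c1]
    cv2.imwrite(f,cv2.resize(im,None,fx=scale,fy=scale,interpolation=cv2.INTER_CUBIC))
E
python3 - <<'E'
from h import *
print([k for k in dir(bench) if k[0]!='_'], getattr(bench,'tcp_to_grasp',None))
for n,z in (("scene",.03),("top",.03)):
    s=cam(n)
    for l in ("spare_1_centre","jammed_roll_centre","spent_core_centre","dispenser","stand_middle","tailstock","tray_floor","tub_floor"):
        try:
            for d in silhouettes(n,l):
                r,c=d["point"]; print(n,l,round(d["confidence"],2),np.round([c,r]),d["mask"].sum(),onplane(s,[[c,r]],z)[0].round(3))
        except Exception as e: print(n,l,e)
E
```

```text
['IKError', 'close_job', 'get_obs', 'silhouettes', 'snapshot', 'tcp_to_grasp'] 0.0188
scene spare_1_centre 0.83 [262. 231.] 251 [ 0.439 -0.046  0.03 ]
scene jammed_roll_centre 0.58 [188. 220.] 123 [0.704 0.104 0.03 ]
scene spent_core_centre 0.48 [358. 168.] 114 [ 0.418 -0.696  0.03 ]
scene dispenser 0.8 [184. 233.] 2979 [0.651 0.165 0.03 ]
scene dispenser 0.51 [296. 202.] 208 [ 0.463 -0.283  0.03 ]
scene stand_middle 0.58 [294. 206.] 196 [ 0.451 -0.252  0.03 ]
scene tailstock 0.32 [182. 228.] 2940 [0.679 0.151 0.03 ]
scene tray_floor 0.67 [230. 263.] 2184 [0.406 0.157 0.03 ]
scene tub_floor 0.86 [243. 204.] 1174 [ 0.618 -0.12   0.03 ]
scene tub_floor 0.39 [209. 271.] 375 [0.431 0.236 0.03 ]
top spare_1_centre 0.61 [231. 207.] 129 [ 0.462 -0.038  0.03 ]
top jammed_roll_centre 0.36 [292. 222.] 162 [ 0.479 -0.319  0.03 ]
top jammed_roll_centre 0.31 [285. 186.] 311 [ 0.647 -0.235  0.03 ]
top spent_core_centre 0.6 [379. 257.] 129 [ 0.432 -0.715  0.03 ]
top spent_core_centre 0.5 [199. 167.] 1702 [0.622 0.178 0.03 ]
top spent_core_centre 0.45 [291. 223.] 120 [ 0.473 -0.316  0.03 ]
top spent_core_centre 0.18 [301. 226.] 422 [ 0.47  -0.359  0.03 ]
top dispenser 0.8 [201. 163.] 1970 [0.643 0.179 0.03 ]
top stand_middle 0.6 [302. 224.] 388 [ 0.48  -0.362  0.03 ]
top tailstock 0.2 [290. 222.] 132 [ 0.476 -0.312  0.03 ]
top tray_floor 0.72 [212. 201.] 626 [0.463 0.051 0.03 ]
```

>>> play_rows([
  [9.4, [0, 0, 10], [0, 0, 0]],
  [9.4, [5, 3, 20], [0, 0, 0]],
  [9.4, [10, 6, 20], [0, 0, 0]],
  [9.4, [15, 9, 20], [0, 0, 0]],
  [9.4, [19, 12, 20], [0, 0, 0]],
  [9.4, [22, 14, 20], [0, 0, 0]],
  [9.4, [25, 16, 20], [0, 0, 0]],
  [9.4, [28, 17, 20], [0, 0, 0]],
])

```text
time: 1.67
tool_pos: [0.3216, -0.4112, 0.39]
ee_rot: [3.139, -0.001, 0.22]
wrist_force: [0.7, -0.4, -0.5]
width: 0.094
```

>>> play_rows([
  [9.4, [0, 0, 0], [0, 0, 0]],
  [9.4, [0, 0, 0], [0, 0, 0]],
  [9.4, [0, 0, 0], [0, 0, 0]],
  [9.4, [0, 0, 0], [0, 0, 0]],
])

```text
time: 2.0
tool_pos: [0.3195, -0.413, 0.3875]
ee_rot: [-3.141, 0.001, 0.219]
wrist_force: [-0.1, -0.9, 0.2]
width: 0.0934
```

Run:
```python
from h import *
s=cam("wrist"); save(s,"pics/w1.png")
R=cv2.Rodrigues(s["rvec"])[0]; print("cam",-R.T@s["tvec"],"fwd",R[2],s["fx"])
s=cam("top"); save(s,"pics/t1.png",(120,270,140,400),3,)
```

```text
cam [ 0.39167857 -0.39731262  0.56626733] fwd [-0.2494906  -0.055256   -0.96679947] 342.5164362018904
```

View pics/w1.png

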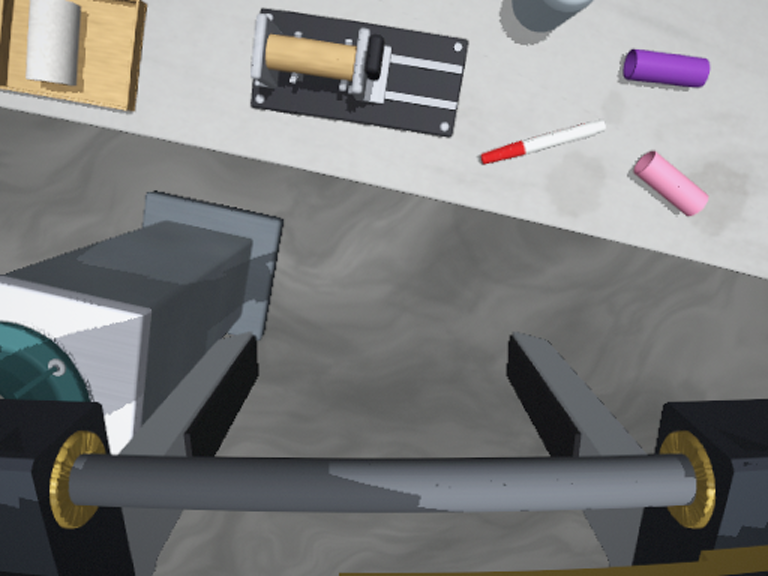

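Wrist view: the stand has its fixed plate at (260,47), brown core at (310,57), movable plate at (362,60) and black tab at (376,57). The decoy tubes are purple at (668,68) and pink at (672,184). I'll move above the stand for a close look.

>>> play_rows([
  [9.4, [3, 1, -1], [0, 0, 0]],
  [9.4, [6, 2, -2], [0, 0, 0]],
  [9.4, [9, 3, -3], [0, 0, 0]],
  [9.4, [12, 4, -4], [0, 0, 0]],
  [9.4, [15, 5, -5], [0, 0, 0]],
  [9.4, [17, 6, -6], [0, 0, 0]],
  [9.4, [19, 7, -6], [0, 0, 0]],
  [9.4, [19, 7, -6], [0, 0, 0]],
])

```text
time: 2.77
tool_pos: [0.5124, -0.3412, 0.3252]
ee_rot: [-3.137, 0.001, 0.223]
wrist_force: [-0.2, 0.4, -0.5]
width: 0.0938
```

>>> play_rows([
  [9.4, [0, 0, 0], [0, 0, 0]],
  [9.4, [0, 0, 0], [0, 0, 0]],
  [9.4, [0, 0, 0], [0, 0, 0]],
])

```text
time: 3.02
tool_pos: [0.5093, -0.3436, 0.3288]
ee_rot: [3.141, -0.0, 0.219]
wrist_force: [-0.2, 0.7, -0.0]
width: 0.0939
```

Run:
```python
from h import *
s=cam("wrist"); save(s,"pics/w2.png")
R=cv2.Rodrigues(s["rvec"])[0]; print("cam",-R.T@s["tvec"],"fwd",R[2]); o=get_obs(); print(o["tool_pos"],o["ee_rot"])
import pickle; pickle.dump(s,open("w2.pkl","wb"))
```

```text
cam [ 0.58125869 -0.32764608  0.50764941] fwd [-0.24813998 -0.05670322 -0.96706323]
[ 0.50938195 -0.34356002  0.32891567] [ 3.14037741e+00 -5.11581001e-04  2.18554159e-01]
```

View pics/w2.png

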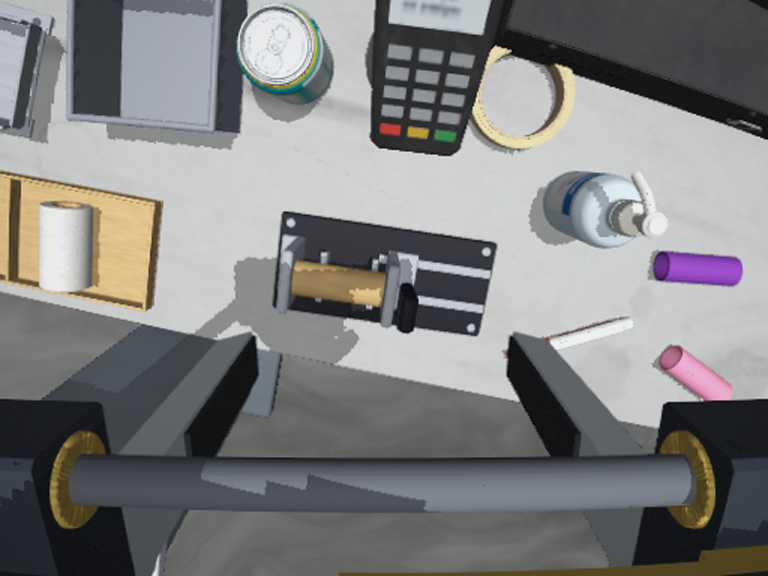

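The stand base corners are at (286,211), (496,243), (480,337) and (275,306). The core is at (335,284) and the tab at (407,307), with its top near (410,290).

Run:
```python
from h import *
import pickle; s=pickle.load(open("w2.pkl","rb"))
f=lambda u,z: onplane(s,np.array(u)/1.5,z)
c=f([(286,211),(496,243),(480,337),(275,306)],.010)
print(c.round(4),c.mean(0)); a=(c[0]+c[3]-c[1]-c[2])/2; print(np.linalg.norm(a),np.degrees(np.arctan2(a[1],a[0])), np.linalg.norm((c[0]+c[1]-c[2]-c[3])/2))
u=a[:2]/np.linalg.norm(a[:2]); v=np.array([u[1],-u[0]])  # stand y, x
m=c.mean(0)[:2]
rel=lambda P:[( (p[:2]-m)@v*1000, (p[:2]-m)@u*1000) for p in P]
print("tab bottom/top", rel(f([(406,307)],.115)), rel(f([(408,290)],.132)), f([(408,290)],.132))
print("core ends", rel(f([(293,279),(385,290)],.064+.012)))
print("fixed plate top corners", rel(f([(294,237),(284,304),(306,237)],.086)))
print("mov plate", rel(f([(396,250),(417,255),(388,325)],.086)))
```

```text
[[ 0.5073 -0.2498  0.01  ]
 [ 0.5211 -0.457   0.01  ]
 [ 0.4228 -0.4675  0.01  ]
 [ 0.4101 -0.2553  0.01  ]] [ 0.46534261 -0.35741725  0.01      ]
0.2100945114917029 93.61289204076384 0.09807439840172473
tab bottom/top [(np.float64(1.796295799335381), np.float64(-15.913805133373621))] [(np.float64(20.31697328890942), np.float64(-13.50961408699843))] [[ 0.48647052 -0.36961974  0.132     ]]
core ends [(np.float64(0.18766251839369552), np.float64(81.3099683647313)), (np.float64(2.7339325049615644), np.float64(0.9216326402545667))]
fixed plate top corners [(np.float64(38.758829343533975), np.float64(83.16703582327368)), (np.float64(-20.290449155138948), np.float64(85.17407406029146)), (np.float64(40.2752541209803), np.float64(73.28315041183208))]
mov plate [(np.float64(40.92102223246193), np.float64(-2.248147171558357)), (np.float64(39.4501795360768), np.float64(-20.278880333670557)), (np.float64(-25.22665463099273), np.float64(-6.053666003020789))]
```

>>> play_rows([
  [5, [-2, -1.5, -4], [0, 0, -0.08]],
  [5, [-4.2, -2.9, -7], [0, 0, -0.155]],
  [5, [-4.2, -2.9, -11], [0, 0, -0.155]],
  [5, [-4.2, -2.9, -15], [0, 0, -0.155]],
  [5, [-4.2, -2.9, -17], [0, 0, -0.155]],
  [5, [-4.2, -2.9, -19], [0, 0, -0.155]],
  [5, [-4.2, -2.9, -19], [0, 0, -0.155]],
  [5, [-4.2, -2.9, -19], [0, 0, -0.155]],
])

```text
time: 3.73
tool_pos: [0.4673, -0.3716, 0.1376]
ee_rot: [-3.14, 0.001, 0.064]
wrist_force: [-0.4, 0.1, -0.1]
width: 0.0506
```

Run:
```python
from h import *
o=get_obs(); print(o["tool_pos"],o["ee_rot"])
s=cam("wrist"); t=o["tool_pos"]
save(s,"pics/w3.png",None,1.3,proj(s,[(.467,-.3727,.132),(.467,-.3727,.117)]))
```

```text
[ 0.46733089 -0.37157668  0.13763704] [-3.14034157e+00  1.37865977e-03  6.44675767e-02]
```

View pics/w3.png

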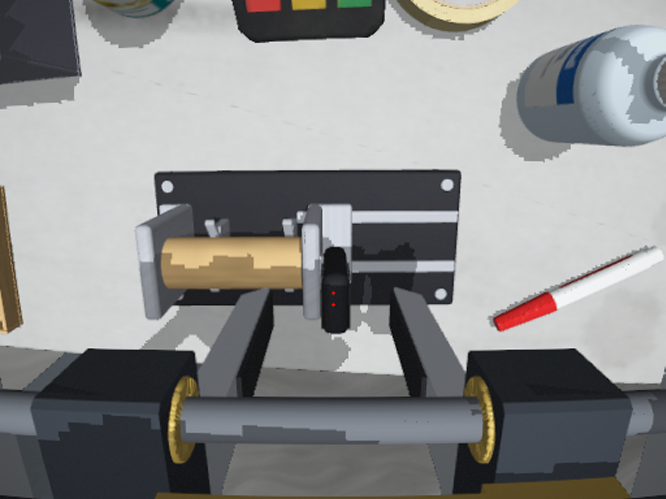

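The tab, centred at (335,300), sits midway between the fingers and my projected points fall on it. I'll descend and grip.

>>> play_rows([
  [5, [0, 0, -2], [0, 0, 0]],
  [5, [0, 0, -3.8], [0, 0, 0]],
  [1, [0, 0, -3.8], [0, 0, 0]],
  [0.5, [0, 0, -3.8], [0, 0, 0]],
  [0.5, [0, 0, -3.8], [0, 0, 0]],
  [0.5, [0, 0, -3.8], [0, 0, 0]],
  [0.5, [0, 0, -3.8], [0, 0, 0]],
  [0.5, [0, 0, -3.8], [0, 0, 0]],
])

```text
time: 4.45
tool_pos: [0.4691, -0.3721, 0.1015]
ee_rot: [3.139, -0.002, 0.066]
wrist_force: [-0.0, -2.0, 2.3]
width: 0.0133
```

>>> play_rows([
  [0.5, [0.05, -0.8, 0], [0, 0, 0]],
  [0.5, [0.1, -1.6, 0], [0, 0, 0]],
  [0.5, [0.15, -2.4, 0], [0, 0, 0]],
  [0.5, [0.2, -3.2, 0], [0, 0, 0]],
  [0.5, [0.25, -4.0, 0], [0, 0, 0]],
  [0.5, [0.3, -4.8, 0], [0, 0, 0]],
  [0.5, [0.35, -5.6, 0], [0, 0, 0]],
  [0.5, [0.4, -6.4, 0], [0, 0, 0]],
])

```text
time: 5.12
tool_pos: [0.4736, -0.4365, 0.1016]
ee_rot: [3.141, -0.003, 0.066]
wrist_force: [2.1, 2.0, 5.5]
width: 0.0117
```

>>> play_rows([
  [0.5, [0, -0.1, 0], [0, 0, 0]],
  [3, [0, 0, 0], [0, 0, 0]],
  [3.5, [0, 0, 0], [0, 0, 0]],
  [3.5, [0, 0, 0], [0, 0, 0]],
  [3.5, [0, 0, 4], [0, 0, 0]],
  [3.5, [0, 2, 8], [0, 0, 0]],
  [3.5, [0, 5, 10], [0, 0, 0]],
  [5, [0, 9, 10], [0, 0, 0]],
])

```text
time: 5.78
tool_pos: [0.4741, -0.3484, 0.2065]
ee_rot: [3.132, -0.008, 0.062]
wrist_force: [0.2, 0.5, 0.9]
width: 0.039
```

Run:
```python
from h import *
o=get_obs(); print(o["tool_pos"],o["ee_rot"])
s=cam("wrist"); save(s,"pics/w4.png",None,1.3,proj(s,[(.464,-.3165,.064)]))
for d in silhouettes("wrist","spent_core_centre"):
    m=d["mask"]; r,c=np.nonzero(m); (x,y),(w,h),a=cv2.minAreaRect(np.c_[c,r].astype(np.float32)); print(d["confidence"],m.sum(),(x,y),w,h,a,onplane(s,[[x,y]],.06))
```

```text
[ 0.47410489 -0.34843453  0.20648837] [ 3.13242324 -0.00773985  0.0623418 ]
0.98 478 (502.0, 132.5) 27.0 18.0 90.0 [[ 0.53837137 -0.59387232  0.06      ]]
0.71 2591 (218.96255493164062, 189.84500122070312) 32.09050750732422 84.9471435546875 86.72950744628906 [[ 0.46253233 -0.31588594  0.06      ]]
0.58 59 (509.0, 214.0) 16.0 4.0 90.0 [[ 0.45434487 -0.62310092  0.06      ]]
```

View pics/w4.png

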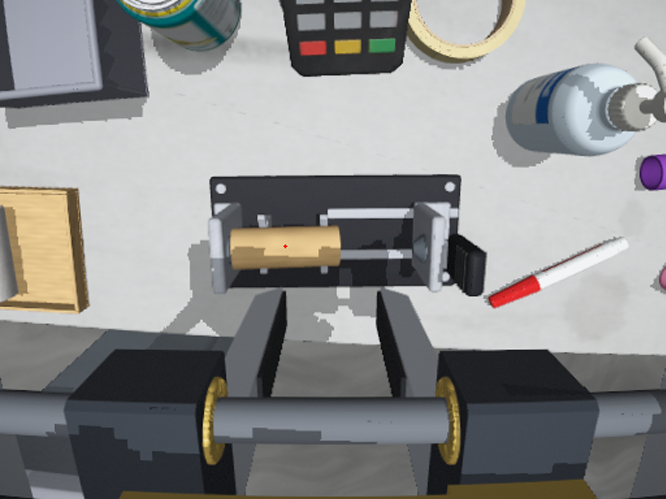

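The tailstock is drawn back, the tab at (467,265), and the core lies at (285,247). Next I turn the jaws across the core.

>>> play_rows([
  [6, [0, 0, 0], [0, 0, 0.12]],
  [6, [-0.2, 0.5, 0], [0, 0, 0.24]],
  [6, [-0.4, 1, 0], [0, 0, 0.36]],
  [6, [-0.6, 1.5, 0], [0, 0, 0.48]],
  [6, [-0.8, 2, 0], [0, 0, 0.6]],
  [6, [-1.05, 2.6, 0], [0, 0, 0.72]],
  [6, [-1.05, 2.6, 0], [0, 0, 0.84]],
  [6, [-1.05, 2.6, 0], [0, 0, 0.96]],
])

```text
time: 6.55
tool_pos: [0.4614, -0.3197, 0.199]
ee_rot: [-3.14, 0.0, 1.032]
wrist_force: [0.3, 0.2, -0.4]
width: 0.06
```

>>> play_rows([
  [6, [0, 0, 0], [0, 0, 0.12]],
  [6, [0, 0, 0], [0, 0, 0.24]],
  [6, [0, 0, -2], [0, 0, 0.36]],
  [6, [0, 0, -4], [0, 0, 0.48]],
  [6, [0, 0, -6], [0, 0, 0.61]],
  [6, [0, 0, -8], [0, 0, 0.61]],
  [6, [0, 0, -8], [0, 0, 0.61]],
  [6, [0, 0, -8], [0, 0, 0.61]],
])

```text
time: 7.22
tool_pos: [0.4608, -0.3191, 0.1181]
ee_rot: [-3.138, -0.003, 1.635]
wrist_force: [0.4, -0.7, 1.0]
width: 0.06
```

Run:
```python
from h import *
o=get_obs(); print(o["tool_pos"],o["ee_rot"],o["joint_positions"])
s=cam("wrist"); 
for d in silhouettes("wrist","spent_core_centre"):
    m=d["mask"]; r,c=np.nonzero(m); (x,y),(w,h),a=cv2.minAreaRect(np.c_[c,r].astype(np.float32)); print(d["confidence"],m.sum(),(x,y),w,h,a,onplane(s,[[x,y]],.06))
save(s,"pics/w5.png",None,1.3)
```

```text
[ 0.46081623 -0.31912122  0.11805301] [-3.13819007e+00 -2.85959593e-03  1.63487781e+00] [-7.06631803e-01  1.46926749e-01  1.47898083e+00 -3.19305212e-04
  1.52011826e+00 -7.70701273e-01]
0.88 4554 (256.0, 204.49996948242188) 43.99999237060547 108.99998474121094 0.0 [[ 0.46147819 -0.31794945  0.06      ]]
```

>>> play_rows([
  [6, [0.1, -0.3, -3.5], [0, 0, 0]],
  [6, [0.1, -0.3, -6.5], [0, 0, 0]],
  [6, [0.1, -0.3, -8.2], [0, 0, 0]],
  [6, [0.1, -0.3, -8.2], [0, 0, 0]],
  [2.5, [0.1, -0.3, -8.2], [0, 0, 0]],
  [2.5, [0.1, -0.3, -8.2], [0, 0, 0]],
  [2.5, [0.1, -0.3, -8.2], [0, 0, 0]],
  [2.5, [0.1, -0.3, -8.2], [0, 0, 0]],
])

```text
time: 7.98
tool_pos: [0.4642, -0.3235, 0.0406]
ee_rot: [3.138, 0.003, 1.636]
wrist_force: [-0.7, 1.0, 0.3]
width: 0.0367
```

>>> play_rows([
  [2.5, [0, 0, 0], [0, 0, 0]],
  [2.5, [0, -0.7, 0], [0, 0, 0]],
  [2.5, [0.1, -1.4, 0], [0, 0, 0]],
  [2.5, [0.1, -2.1, 0], [0, 0, 0]],
  [2.5, [0.1, -2.1, 2], [0, 0, 0]],
  [2.5, [0.1, -2.1, 6], [0, 0, 0]],
  [2.5, [0.1, -2.1, 10], [0, 0, 0]],
  [2.5, [0.1, -2.1, 13], [0, 0, 0]],
])

```text
time: 8.65
tool_pos: [0.4648, -0.3444, 0.1711]
ee_rot: [3.139, 0.002, 1.636]
wrist_force: [0.7, -0.7, -0.3]
width: 0.0325
```

Run:
```python
from h import *
o=get_obs(); print(o["tool_pos"],o["ee_rot"],o["width"])
s=cam("wrist");t=cam("scene")
import pickle; pickle.dump((s,t),open("w6.pkl","wb"))
for n,q in(("wrist",s),("scene",t)):
  for d in silhouettes(n,"tub_floor"):
    r,c=np.nonzero(d["mask"]); print(n,d["confidence"],cv2.minAreaRect(np.c_[c,r].astype(np.float32)),onplane(q,[d["point"][::-1]],.05))
save(t,"pics/s6.png",(170,320,130,330),3.9)
```

```text
[ 0.46483779 -0.3443545   0.17106641] [3.13887815e+00 2.32638555e-03 1.63589922e+00] 0.03248763313548127
wrist 0.84 ((442.0, 13.0), (26.0, 138.0), 90.0) [[ 0.61040738 -0.18359287  0.05      ]]
wrist 0.59 ((460.0, 73.0), (92.0, 102.0), 90.0) [[ 0.64441745 -0.23637902  0.05      ]]
scene 0.66 ((242.5, 200.5), (40.85817337036133, 34.99135971069336), 24.775142669677734) [[ 0.59844303 -0.1037748   0.05      ]]
```

View pics/s6.png

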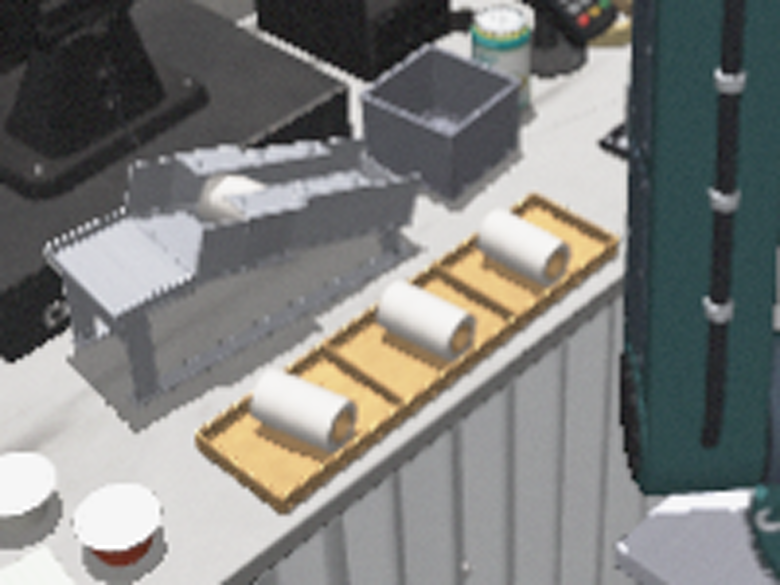

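The core is gripped. In the crop, the tub rim corners are at (365,97), (435,46), (522,92) and (450,150). The tray corners are at (537,195), (620,237), (285,510) and (198,437). The jammed roll is at (228,195), and the ledge edge runs from (45,245) to (122,315).

Run:
```python
from h import *
import pickle; w,s=pickle.load(open("w6.pkl","rb"))
f=lambda u,z: onplane(s,np.array(u)/3.9+[130,170],z).round(3)
c=f([(365,97),(435,46),(522,92),(450,150)],.088);print("tub",c,c.mean(0))
c=f([(537,195),(620,237),(285,510),(198,437)],.02);print("tray",c,c.mean(0))
print("ledge",f([(45,245),(122,315),(195,270),(128,208)],.115)); print("foot low end",f([(418,180),(360,140)],.05))
```

```text
tub [[ 0.662 -0.057  0.088]
 [ 0.677 -0.175  0.088]
 [ 0.548 -0.174  0.088]
 [ 0.533 -0.051  0.088]] [ 0.605   -0.11425  0.088  ]
tray [[ 0.478 -0.12   0.02 ]
 [ 0.373 -0.126  0.02 ]
 [ 0.355  0.328  0.02 ]
 [ 0.471  0.326  0.02 ]] [0.41925 0.102   0.02   ]
ledge [[0.676 0.323 0.115]
 [0.55  0.331 0.115]
 [0.55  0.252 0.115]
 [0.664 0.24  0.115]]
foot low end [[ 0.558 -0.029  0.05 ]
 [ 0.65  -0.036  0.05 ]]
```

>>> play_rows([
  [2.5, [2, 3.3, 1], [0, 0, 0]],
  [2.5, [4, 6.6, 1], [0, 0, 0]],
  [2.5, [6, 9.9, 1], [0, 0, 0]],
  [2.5, [8, 13.2, 1], [0, 0, 0]],
  [2.5, [10, 16.5, 1], [0, 0, 0]],
  [2.5, [12, 19.8, 1], [0, 0, 0]],
  [2.5, [14, 23, 1], [0, 0, 0]],
  [2.5, [14, 23, 1], [0, 0, 0]],
])

```text
time: 9.52
tool_pos: [0.6055, -0.107, 0.1743]
ee_rot: [-3.138, -0.005, 1.643]
wrist_force: [-0.1, 0.1, -0.4]
width: 0.0322
```

Run:
```python
from h import *
o=get_obs(); print(o["tool_pos"],o["ee_rot"],o["width"])
s=cam("wrist");save(s,"pics/w7.png",None,1.3,proj(s,[(.605,-.114,.005),(.62,-.114,.088),(.532,-.114,.088),(.662,-.057,.088)]))
```

```text
[ 0.60549004 -0.10698375  0.17429474] [-3.13847709 -0.00525957  1.64309138] 0.03220084392985457
```

View pics/w7.png

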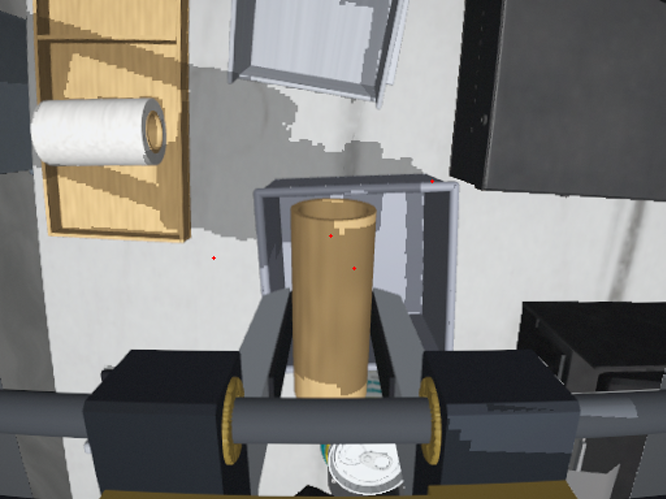

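The core is held over the tub, whose rim corners are at (257,190) and (457,183), with the right edge at (450,345). I'll refine the tub centre from these.

Run:
```python
from h import *
s=cam("wrist")
c=onplane(s,np.array([(257,190),(457,183),(450,345)])/1.3,.088); print(c.round(4))
a=c[0]-c[1]; a/=np.linalg.norm(a); print("yaw", np.degrees(np.arctan2(a[1],a[0])),"width",np.linalg.norm(c[0]-c[1]))
n=np.array([-a[1],a[0],0]); print((c[0]+c[1])/2+n*.06,(c[0]+c[1])/2-n*.06)
```

```text
[[ 0.5567 -0.0734  0.088 ]
 [ 0.6757 -0.0606  0.088 ]
 [ 0.6863 -0.1664  0.088 ]]
yaw -173.8605816795746 width 0.11969288256071493
[ 0.62259201 -0.12667723  0.088     ] [ 0.60975823 -0.00736548  0.088     ]
```

>>> play_rows([
  [2.5, [0.8, -1.2, 0], [0, 0, 0.04]],
  [2.5, [1.65, -2.5, 0], [0, 0, 0.04]],
  [2.5, [1.65, -2.5, -4], [0, 0, 0.04]],
  [2.5, [1.65, -2.5, -8], [0, 0, 0.04]],
  [2.5, [1.65, -2.5, -12], [0, 0, 0.04]],
  [2.5, [1.65, -2.5, -14.8], [0, 0, 0.04]],
  [2.5, [1.65, -2.5, -14.8], [0, 0, 0.04]],
  [4.8, [1.65, -2.5, -14.8], [0, 0, 0.04]],
])

```text
time: 10.28
tool_pos: [0.6177, -0.1393, 0.0271]
ee_rot: [-3.135, -0.002, 1.674]
wrist_force: [-0.4, -0.4, 0.1]
width: 0.0362
```

>>> play_rows([
  [4.8, [0, 0, 0], [0, 0, 0]],
  [4.8, [0, 0, 0], [0, 0, 0]],
  [4.8, [0, 0, 0], [0, 0, 0]],
  [4.8, [0, 0, 4], [0, 0, 0]],
  [4.8, [0, 0, 8], [0, 0, 0]],
  [4.8, [0, 0, 12], [0, 0, 0]],
  [4.8, [-4, 2, 16], [0, 0, 0]],
  [4.8, [-7, 4, 20], [0, 0, 0]],
])

```text
time: 10.95
tool_pos: [0.5686, -0.11, 0.2118]
ee_rot: [3.138, 0.002, 1.675]
wrist_force: [-0.2, -0.3, -0.1]
width: 0.0476
```

>>> play_rows([
  [4.8, [0, 3, 4], [0, 0, 0]],
  [4.8, [0, 6, 7], [0, 0, 0]],
  [4.8, [0, 9, 10], [0, 0, 0]],
  [4.8, [0, 12, 13], [0, 0, 0]],
  [4.8, [0, 15, 16], [0, 0, 0]],
  [4.8, [0, 19, 17], [0, 0, 0]],
  [4.8, [1, 23, 17], [0, 0, 0]],
  [4.8, [1, 26, 17], [0, 0, 0]],
])

```text
time: 11.62
tool_pos: [0.5788, 0.1525, 0.3829]
ee_rot: [3.132, -0.001, 1.676]
wrist_force: [0.8, 0.4, -0.6]
width: 0.0482
```

>>> play_rows([
  [0, [0, 0, 0], [0, 0, 0]],
  [0, [0, 0, 0], [0, 0, 0]],
  [0, [0, 0, 0], [0, 0, 0]],
])

```text
time: 11.87
tool_pos: [0.5781, 0.1503, 0.3793]
ee_rot: [3.14, 0.001, 1.676]
wrist_force: [0.4, -0.4, -0.3]
width: 0.0313
```

Run:
```python
from h import *
import pickle
o=get_obs(); print(o["tool_pos"],o["ee_rot"],o["width"],o["joint_positions"])
s=cam("wrist");save(s,"pics/w8.png");pickle.dump(s,open("w8.pkl","wb"))
R=cv2.Rodrigues(s["rvec"])[0]; print("cam",-R.T@s["tvec"])
```

```text
[0.57810381 0.15025398 0.37930618] [3.13958626e+00 6.08512695e-04 1.67600429e+00] 0.03129273729288946 [ 1.59804603e-01  2.33425619e-01  8.59328891e-01 -8.06808175e-04
  2.04686781e+00  5.42255699e-02]
cam [0.56988041 0.22354487 0.55816576]
```

View pics/w8.png

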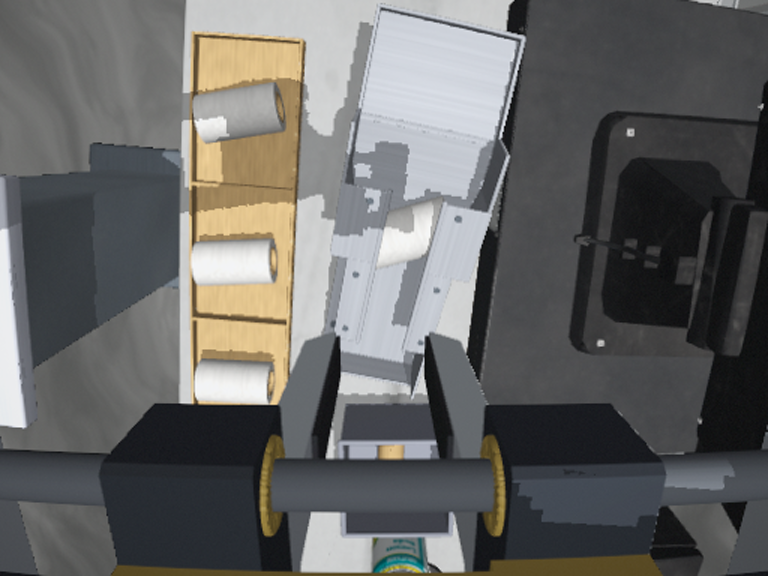

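The spent core lies in the tub at (390,452). In the dispenser, the ledge rear corners are at (378,4) and (524,37), the slot's upper end at (393,190) and (443,197), and the jammed roll at (408,232). The spares are at (240,110), (235,262) and (235,382). I'll fit the dispenser and tray poses and overlay them.

```bash
cat >> h.py <<'E'
SN,CS=np.sin(np.radians(18)),np.cos(np.radians(18))
def disp(p,s,lat,h):
    "chute coords (s up slope, lateral, h normal), mm -> world; p=(x,y of ledge-break mid, yaw of up-chute dir)"
    s,lat,h=[np.asarray(v,float)/1000 for v in (s,lat,h)]
    d=s-.255
    a=np.where(d<=0,d*CS-h*SN,d); z=np.where(d<=0,.109+d*SN+h*CS,.109+h)
    c,t=np.cos(p[2]),np.sin(p[2])
    return np.stack([p[0]+a*c-lat*t,p[1]+a*t+lat*c,z],-1)
E
python3 - <<'E'
from h import *
import pickle; s=pickle.load(open("w8.pkl","rb"))
# image left = smaller x. up-chute ~ +y => lateral(+) = -x (left)
S=[341,341,215,215]; L=[61,-61,20.5,-20.5]; H=[10,10,57,57]
U=np.array([(378,4),(524,37),(393,190),(443,197)])/1.5
r=least_squares(lambda p:(proj(s,disp(p,S,L,H))-U).ravel(),[.61,.25,1.4]); p=r.x
print(p,np.degrees(p[2]),r.fun.reshape(-1,2).round(1))
np.save("disp.npy",p)
pts=[]
for a in np.arange(62,216,6): pts+=[(a,20.5,57),(a,-20.5,57)]
for l in np.arange(-58,59,6): pts+=[(255,l,0),(339,l,10)]
for a in np.arange(0,150,6): pts+=[(a,43,54),(a,-43,54),(a,43,0),(a,-43,0)]
for l in np.arange(-43,44,6): pts+=[(0,l,34),(0,l,0)]
q=np.array(pts); save(s,"pics/w8b.png",(0,270,110,350),2.2,proj(s,disp(p,q[:,0],q[:,1],q[:,2])))
E
```

```text
[0.6074913  0.24810932 1.47894354] 84.73722282555416 [[-0.7 -1.6]
 [ 1.2 -1.3]
 [-0.5  0.4]
 [ 0.1  2.7]]
```

View pics/w8b.png

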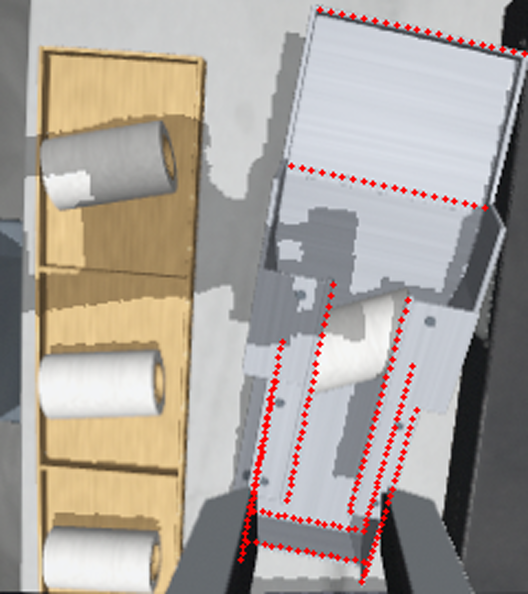

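The overlay matches the ledge break, slot edges and stop. The roll's lower edge crosses the slot at crop (345,375) and its upper edge at (370,305). From this I'll compute the push path.

Run:
```python
from h import *
import pickle; s=pickle.load(open("w8.pkl","rb")); p=np.load("disp.npy")
for u,h in(((345,375),20),((370,305),36),((318,390),20),((390,352),20),((405,295),36)):
    U=np.array(u)/2.2+[110,0]
    r=least_squares(lambda q:(proj(s,disp(p,q[0],q[1],h))[0]-U),[170,0]); print(u,r.x.round(1))
for sc,h in((135,48),(135,40),(120,60),(120,12),(140,12),(255,12),(230,12)): print(sc,h,disp(p,sc,0,h).round(4))
q=np.degrees(p[2]);
# spares & tray
for lbl in ("spare_1_centre",):
    t=cam("wrist")
    for d in silhouettes("wrist",lbl):
        r,c=np.nonzero(d["mask"]); rc=cv2.minAreaRect(np.c_[c,r].astype(np.float32)); print(round(d["confidence"],2),np.round(rc[0]),np.round(rc[1]),rc[2],onplane(t,[rc[0]],.027+.01).round(3))
```

```text
(345, 375) [139.   -0.7]
(370, 305) [195.8  -3.9]
(318, 390) [124.5  13.8]
(390, 352) [161.  -24.5]
(405, 295) [206.1 -22. ]
135 48 [0.5957 0.1197 0.1176]
135 40 [0.5959 0.1222 0.11  ]
120 60 [0.594  0.1018 0.1243]
120 12 [0.5954 0.1166 0.0787]
140 12 [0.5971 0.1355 0.0849]
255 12 [0.6072 0.2444 0.1204]
230 12 [0.605  0.2207 0.1127]
0.75 [156. 253.] [53. 29.] 4.085616588592529 [[ 0.433 -0.038  0.037]]
0.6 [272. 154.] [33. 53.] 12.52880859375 [[0.606 0.146 0.037]]
```

>>> play_rows([
  [0, [0.4, -1.1, -4], [0, 0, -0.1]],
  [0, [0.8, -2.2, -8], [0, 0, -0.197]],
  [0, [1.2, -3.3, -12], [0, 0, -0.197]],
  [0, [1.6, -4.5, -16], [0, 0, -0.197]],
  [0, [1.6, -4.5, -19], [0, 0, -0.197]],
  [0, [1.6, -4.5, -21], [0, 0, -0.197]],
  [0, [1.6, -4.5, -21.4], [0, 0, -0.197]],
  [0, [1.6, -4.5, -21.4], [0, 0, -0.197]],
])

```text
time: 12.68
tool_pos: [0.5932, 0.1042, 0.1624]
ee_rot: [-3.138, 0.001, 1.477]
wrist_force: [-0.2, -0.7, 1.2]
width: 0.0004
```

Run:
```python
from h import *
p=np.load("disp.npy"); o=get_obs(); t=o["tool_pos"]; print(t,o["ee_rot"],o["width"])
s=cam("wrist"); q=[]
for a in np.arange(62,216,6): q+=[(a,20.5,57),(a,-20.5,57)]
q=np.array(q); P=np.r_[proj(s,disp(p,*q.T)),proj(s,[disp(p,108,0,12),t])]
save(s,"pics/w9.png",None,1.3,P)
print(disp(p,108,0,12)-t, disp(p,108,0,57))
```

```text
[0.59323931 0.10416236 0.16237406] [-3.13790702e+00  7.55984488e-04  1.47680003e+00] 0.00042398227700678
[ 0.00108841  0.00103844 -0.08738688] [0.59305223 0.09135365 0.11778472]
```

View pics/w9.png

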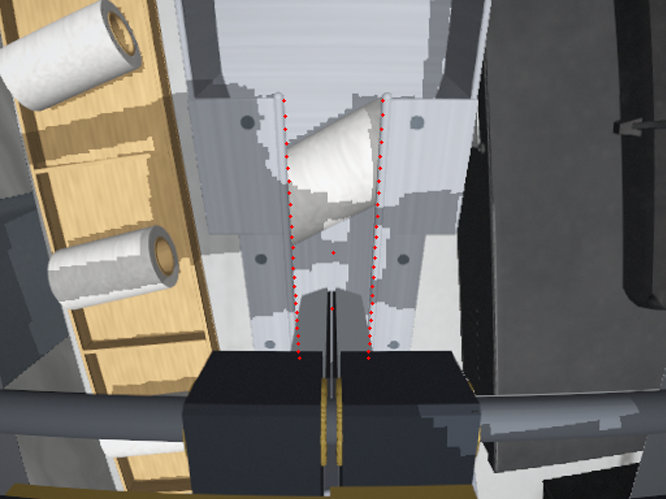

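The closed fingers at (333,330) are centred in the slot, and the overlay follows both lip edges. The roll's lower edge is clear ahead at (330,225). I'll insert and push slowly up-slope.

>>> play_rows([
  [0, [0.1, 0.1, -3], [0, 0, 0]],
  [0, [0.1, 0.1, -5], [0, 0, 0]],
  [0, [0.1, 0.1, -7], [0, 0, 0]],
  [0, [0.1, 0.1, -8.7], [0, 0, 0]],
  [0, [0.1, 0.1, -8.7], [0, 0, 0]],
  [0, [0.1, 0.1, -8.7], [0, 0, 0]],
])

```text
time: 13.23
tool_pos: [0.5962, 0.1065, 0.0789]
ee_rot: [3.139, -0.0, 1.479]
wrist_force: [0.8, 0.4, 0.7]
width: 0.0005
```

>>> play_rows([
  [0, [0.05, 0.6, 0.2], [0, 0, 0]],
  [0, [0.1, 1.2, 0.4], [0, 0, 0]],
  [0, [0.17, 1.8, 0.6], [0, 0, 0]],
  [0, [0.22, 2.4, 0.8], [0, 0, 0]],
  [0, [0.28, 3.0, 1.0], [0, 0, 0]],
  [0, [0.33, 3.6, 1.2], [0, 0, 0]],
  [0, [0.39, 4.2, 1.4], [0, 0, 0]],
  [0, [0.44, 4.8, 1.6], [0, 0, 0]],
])

```text
time: 13.9
tool_pos: [0.6, 0.1539, 0.0944]
ee_rot: [3.14, 0.003, 1.479]
wrist_force: [-1.9, -9.2, 5.4]
width: -0.0001
```

Run:
```python
from h import *
p=np.load("disp.npy"); o=get_obs(); t=o["tool_pos"]; print(t,o["ee_rot"],o["wrist_force"])
s=cam("wrist"); save(s,"pics/w10.png",(0,300,100,420),1.5)
for d in silhouettes("wrist","jammed_roll_centre"):
    r,c=np.nonzero(d["mask"]); print(round(d["confidence"],2),cv2.minAreaRect(np.c_[c,r].astype(np.float32)),onplane(s,[d["point"][::-1]],.12))
```

```text
[0.59995405 0.15389367 0.09442668] [3.14030468e+00 2.85035440e-03 1.47865539e+00] [-1.87329452 -9.18887931  5.44400916]
0.72 ((271.0560302734375, 188.4374542236328), (194.00949096679688, 101.95276641845703), 0.42440542578697205) [[0.60663643 0.19225385 0.12      ]]
0.17 ((50.42961502075195, 193.43890380859375), (398.5802307128906, 126.1929931640625), 79.88095092773438) [[0.50638102 0.19345868 0.12      ]]
```

View pics/w10.png

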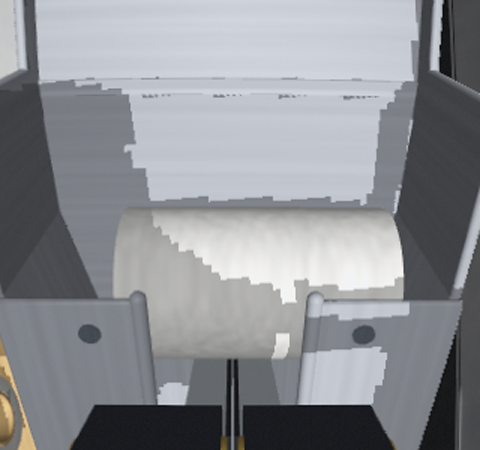

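The roll has come free and lies square across the flare, spanning crop x 113–402, a few mm towards +x. I'll push on to the ledge.

>>> play_rows([
  [0, [0.05, 0.6, 0.2], [0, 0, 0]],
  [0, [0.1, 1.2, 0.4], [0, 0, 0]],
  [0, [0.17, 1.8, 0.6], [0, 0, 0]],
  [0, [0.22, 2.4, 0.8], [0, 0, 0]],
  [0, [0.28, 3.0, 1.0], [0, 0, 0]],
  [0, [0.33, 3.6, 1.2], [0, 0, 0]],
  [0, [0.39, 4.2, 1.4], [0, 0, 0]],
  [0, [0.44, 4.8, 1.6], [0, 0, 0]],
])

```text
time: 14.67
tool_pos: [0.6061, 0.1997, 0.1122]
ee_rot: [3.136, 0.005, 1.476]
wrist_force: [-0.8, -11.7, 7.2]
width: 0.0004
```

>>> play_rows([
  [0, [0.05, 0.6, 0.2], [0, 0, 0]],
  [0, [0.1, 1.2, 0.4], [0, 0, 0]],
  [0, [0.17, 1.8, 0.6], [0, 0, 0]],
  [0, [0.22, 2.4, 0.8], [0, 0, 0]],
  [0, [0.28, 3.0, 1.0], [0, 0, 0]],
  [0, [0.33, 3.6, 1.2], [0, 0, 0]],
  [0, [0.39, 4.2, 1.4], [0, 0, 0]],
  [0, [0.42, 4.6, 1.5], [0, 0, 0]],
])

```text
time: 15.33
tool_pos: [0.6081, 0.2502, 0.1239]
ee_rot: [-3.141, -0.001, 1.48]
wrist_force: [0.7, -0.1, -1.0]
width: 0.0005
```

>>> play_rows([
  [0, [0, 0.2, 0], [0, 0, 0]],
  [0, [0, 0.2, 0], [0, 0, 0]],
])

```text
time: 15.5
tool_pos: [0.6081, 0.2514, 0.1238]
ee_rot: [-3.141, -0.0, 1.48]
wrist_force: [0.1, 0.1, -0.1]
width: 0.0006
```

Run:
```python
from h import *
p=np.load("disp.npy"); o=get_obs(); t=o["tool_pos"]; print(t,o["ee_rot"],o["wrist_force"])
s=cam("wrist"); save(s,"pics/w11.png",(0,300,100,420),1.5)
for d in silhouettes("wrist","jammed_roll_centre"):
    r,c=np.nonzero(d["mask"]); rc=cv2.minAreaRect(np.c_[c,r].astype(np.float32));print(round(d["confidence"],2),rc,onplane(s,[rc[0]],.14))
```

```text
[0.60807669 0.25143702 0.12375698] [-3.14123619e+00 -8.24412444e-05  1.47985518e+00] [ 0.11281146  0.0698337  -0.07323378]
0.97 ((284.5, 134.0), (100.0, 185.0), 90.0) [[0.62740717 0.30840906 0.14      ]]
```

View pics/w11.png

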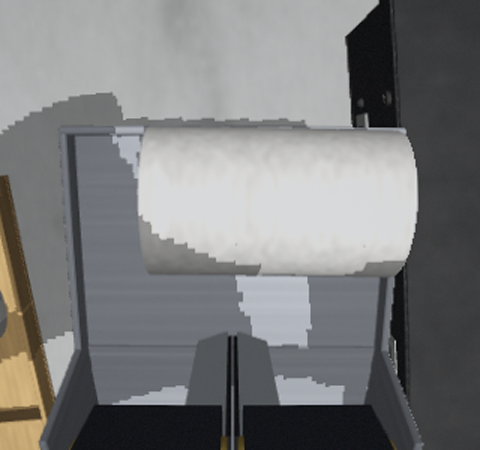

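The roll sits square on the ledge against the rear lip, spanning crop x 138–415, near (0.627, 0.308). I'll rise, turn 90° and look from above.

>>> play_rows([
  [0, [0, -0.3, 3], [0, 0, 0]],
  [8, [0, 0, 6.5], [0, 0, 0.1]],
  [8, [0, 0, 10], [0, 0, 0.22]],
  [8, [0.5, 2, 10], [0, 0, 0.34]],
  [8, [1, 4, 10], [0, 0, 0.46]],
  [8, [1.4, 5.3, 10], [0, 0, 0.58]],
  [8, [1.4, 5.3, 10], [0, 0, 0.7]],
  [8, [1.4, 5.3, 10], [0, 0, 0.82]],
])

```text
time: 16.27
tool_pos: [0.6223, 0.3041, 0.2234]
ee_rot: [-3.141, -0.0, 2.305]
wrist_force: [-0.8, -0.4, -0.2]
width: 0.0436
```

>>> play_rows([
  [8, [0, 0, 0], [0, 0, 0.12]],
  [8, [0, 0, 0], [0, 0, 0.24]],
  [8, [0, 0, 0], [0, 0, 0.36]],
  [8, [0, 0, 0], [0, 0, 0.48]],
  [8, [0, 0, 0], [0, 0, 0.6]],
  [8, [0, 0, 0], [0, 0, 0.72]],
  [8, [0, 0, 0], [0, 0, 0.751]],
  [8, [0, 0, 0], [0, 0, 0.751]],
])

```text
time: 16.93
tool_pos: [0.6223, 0.3031, 0.2239]
ee_rot: [-3.141, -0.0, 3.05]
wrist_force: [-0.0, 0.5, 0.5]
width: 0.08
```

Run:
```python
from h import *
o=get_obs(); t=o["tool_pos"]; print(t,o["ee_rot"],o["joint_positions"])
s=cam("wrist")
for d in silhouettes("wrist","jammed_roll_centre"):
    r,c=np.nonzero(d["mask"]); rc=cv2.minAreaRect(np.c_[c,r].astype(np.float32));print(round(d["confidence"],2),rc,onplane(s,[rc[0]],.14))
    if d["confidence"]>.5: print("bbox",c.min(),c.max(),r.min(),r.max(),onplane(s,[[rc[0][0],r.min()],[rc[0][0],r.max()],[c.min(),rc[0][1]],[c.max(),rc[0][1]]],.14).round(4))
save(s,"pics/w12.png")
```

```text
[0.62231957 0.30310934 0.22388433] [-3.14145590e+00 -3.15212513e-04  3.04960872e+00] [ 3.71377490e-01  4.13175247e-01  9.37809157e-01  1.90080335e-05
  1.79095135e+00 -1.10743078e+00]
0.6 ((260.0, 201.5), (109.0, 60.0), 90.0) [[0.62662568 0.30664479 0.14      ]]
bbox 230 290 147 256 [[0.5832 0.3105 0.14  ]
 [0.6741 0.3025 0.14  ]
 [0.6244 0.2827 0.14  ]
 [0.6288 0.3306 0.14  ]]
```

>>> play_rows([
  [8, [0, 0.1, -4], [0, 0, 0]],
  [8, [0, 0.1, -8], [0, 0, 0]],
  [8, [0, 0.1, -10.1], [0, 0, 0]],
  [8, [0, 0.1, -10.1], [0, 0, 0]],
  [4, [0, 0.1, -10.1], [0, 0, 0]],
  [4, [0, 0.1, -10.1], [0, 0, 0]],
  [4, [0, 0.1, -10.1], [0, 0, 0]],
  [4, [0, 0.1, -10.1], [0, 0, 0]],
])

```text
time: 17.7
tool_pos: [0.6238, 0.3051, 0.1265]
ee_rot: [3.139, 0.005, 3.05]
wrist_force: [0.1, 0.2, 0.4]
width: 0.0565
```

>>> play_rows([
  [4, [0, 0, 0], [0, 0, 0]],
  [4, [0, 0, 0], [0, 0, 0]],
  [4, [0, 0, 0], [0, 0, 0]],
  [4, [0, 0, 2], [0, 0, 0]],
  [4, [0, 0, 5], [0, 0, 0]],
  [4, [0, 0, 8], [0, 0, 0]],
  [4, [0, 0, 10], [0, 0, 0]],
  [4, [0, 0, 10], [0, 0, 0]],
])

```text
time: 18.37
tool_pos: [0.6241, 0.3052, 0.2293]
ee_rot: [3.137, 0.009, 3.05]
wrist_force: [0.5, -0.6, -0.9]
width: 0.0471
```

>>> play_rows([
  [4, [-1, -4, 1], [0, 0, -0.09]],
  [4, [-2, -8, 1], [0, 0, -0.18]],
  [4, [-3, -12, 1], [0, 0, -0.27]],
  [4, [-4, -16, 1], [0, 0, -0.36]],
  [4, [-5, -20, 1], [0, 0, -0.45]],
  [4, [-6, -24, 1], [0, 0, -0.54]],
  [4, [-7, -28, 1], [0, 0, -0.63]],
  [4, [-8, -32, 1], [0, 0, -0.72]],
])

```text
time: 19.03
tool_pos: [0.5404, -0.0171, 0.2305]
ee_rot: [-3.139, -0.003, 2.326]
wrist_force: [0.1, -1.6, -1.1]
width: 0.0476
```

>>> play_rows([
  [4, [-1, -4, 0], [0, 0, -0.09]],
  [4, [-2, -8, 0], [0, 0, -0.18]],
  [4, [-3, -12, 0], [0, 0, -0.27]],
  [4, [-4, -16, 0], [0, 0, -0.36]],
  [4, [-5, -20, 0], [0, 0, -0.45]],
  [4, [-6, -24, 0], [0, 0, -0.54]],
  [4, [-7, -28, 0], [0, 0, -0.63]],
  [4, [-8, -31, 0], [0, 0, -0.7]],
])

```text
time: 19.7
tool_pos: [0.4603, -0.3279, 0.2301]
ee_rot: [-3.138, -0.002, 1.624]
wrist_force: [1.1, 1.2, -1.1]
width: 0.0473
```

Run:
```python
from h import *
o=get_obs(); t=o["tool_pos"]; print(t,o["ee_rot"],o["joint_positions"],o["width"],o["wrist_force"])
s=cam("wrist")
for d in silhouettes("wrist","jammed_roll_centre"):
    r,c=np.nonzero(d["mask"]); rc=cv2.minAreaRect(np.c_[c,r].astype(np.float32));print(round(d["confidence"],2),rc,onplane(s,[rc[0]],.14))
save(s,"pics/w13.png")
```

```text
[ 0.46033376 -0.32789662  0.23011781] [-3.13830583e+00 -1.94802111e-03  1.62370769e+00] [-7.18690322e-01  1.20845144e-01  1.28561103e+00 -9.08321353e-04
  1.73885071e+00 -7.71755155e-01] 0.0472571743831414 [ 1.10368949  1.18665137 -1.13087403]
0.62 ((255.0, 236.0), (138.0, 94.0), 90.0) [[ 0.46219314 -0.36428567  0.14      ]]
```

```bash
cat >> h.py <<'E'
def cyl(c,yaw,R=.024,L=.08,n=60,pitch=0.):
    "rim points of a horizontal cylinder, axis at yaw"
    a=np.linspace(0,2*np.pi,n); ax=np.array([np.cos(yaw),np.sin(yaw),0]); la=np.array([-ax[1],ax[0],0])
    ring=R*(np.cos(a)[:,None]*la+np.sin(a)[:,None]*[0,0,1])
    return np.r_[c+ax*L/2+ring,c-ax*L/2+ring]
E
python3 - <<'E'
from h import *
o=get_obs(); t=o["tool_pos"]; y=o["ee_rot"][2]; s=cam("wrist")
d=silhouettes("wrist","jammed_roll_centre")[0]; r,c=np.nonzero(d["mask"]); print(r.min(),r.max(),c.min(),c.max())
ax=np.array([np.cos(y),np.sin(y),0])
P=None
for off in(-.006,-.003,0,.003,.006):
    q=proj(s,cyl(t+[0,0,.0065]+ax*off,y)); print(off,q.min(0),q.max(0))
    if off==0: P=q
save(s,"pics/w13.png",None,1.3,P)
u=np.array([-.063,.998]); sm=np.array([.4643,-.3163])
print("saddles",sm-.014*u)
E
```

```text
167 304 207 303
-0.006 [207.95524302 170.80132236] [301.54207572 341.48514022]
-0.003 [207.7551601  165.74198941] [301.74226099 336.67317283]
0 [207.55571975 160.64677528] [301.94176445 331.80160648]
0.003 [207.35699423 155.51589687] [302.14051173 326.87002095]
0.006 [207.15905877 150.3495935 ] [302.33842536 321.878006  ]
saddles [ 0.465182 -0.330272]
```

View pics/w13.png

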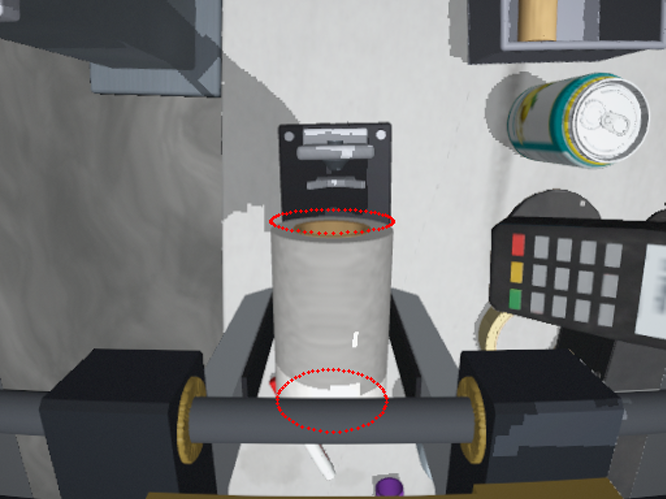

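The roll is held about 3.5 mm off-centre towards -y. The stand is below it, with the fixed plate at (335,152) and a saddle at (335,183). I'll lower it.

>>> play_rows([
  [4, [0.3, -0.1, -4], [0, 0, 0.01]],
  [4, [0.5, -0.2, -8], [0, 0, 0.01]],
  [4, [0.5, -0.2, -11], [0, 0, 0.01]],
  [4, [0.5, -0.2, -13], [0, 0, 0.01]],
  [4, [0.5, -0.2, -14.5], [0, 0, 0.01]],
  [4, [0.5, -0.2, -14.5], [0, 0, 0.01]],
  [4, [0.5, -0.2, -14.5], [0, 0, 0.01]],
])

```text
time: 20.48
tool_pos: [0.4671, -0.3253, 0.0867]
ee_rot: [-3.14, -0.003, 1.642]
wrist_force: [0.1, 0.2, -0.4]
width: 0.0473
```

Run:
```python
from h import *
o=get_obs(); t=o["tool_pos"]; print(t,o["ee_rot"],o["width"],o["wrist_force"])
s=cam("wrist"); save(s,"pics/w14.png",None,1.3,proj(s,[(.4643-.063*.0405,-.3163+.0404,.086),(.4643-.063*.0315,-.3163+.0314,.064),(.4643-.063*.018+.023,-.3163+.018,.055)]))
```

```text
[ 0.46708844 -0.32526613  0.0867391 ] [-3.13954278e+00 -2.58674238e-03  1.64233038e+00] 0.04725915548556157 [ 0.12356473  0.18482752 -0.40895839]
```

View pics/w14.png

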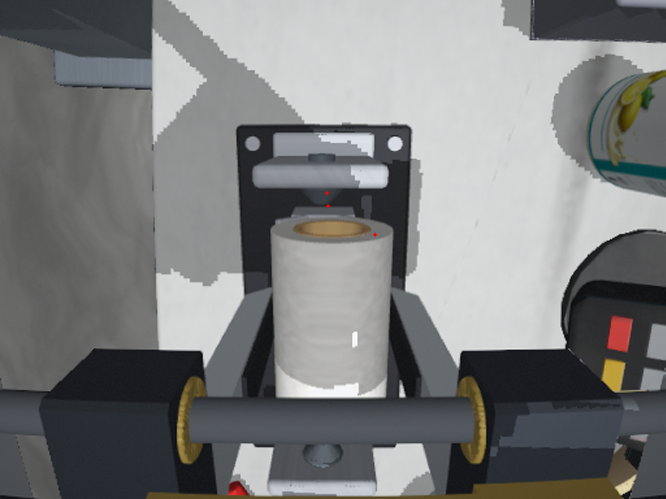

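The fixed plate is centred at col 320 and the roll bore at col 331, so I need about 4.5 mm towards -x. The plate lies about 2.5 mm further +y than I had estimated. I'll correct and lay the roll down.

>>> play_rows([
  [4, [-0.45, -0.1, 0], [0, 0, 0]],
  [4, [-0.45, -0.1, 0], [0, 0, 0]],
  [4, [-0.45, -0.1, -1], [0, 0, 0]],
  [4, [-0.45, -0.1, -2], [0, 0, 0]],
  [4, [-0.45, -0.1, -2.8], [0, 0, 0]],
  [4, [-0.45, -0.1, -2.8], [0, 0, 0]],
])

```text
time: 21.03
tool_pos: [0.462, -0.3277, 0.0576]
ee_rot: [-3.14, -0.002, 1.64]
wrist_force: [-0.4, -0.1, -1.2]
width: 0.0472
```

Run:
```python
from h import *
o=get_obs(); t=o["tool_pos"]; print(t,o["ee_rot"],o["width"],o["wrist_force"])
s=cam("wrist"); save(s,"pics/w15.png",None,1.3)
```

```text
[ 0.46197656 -0.32772578  0.0575959 ] [-3.13970391e+00 -2.32839424e-03  1.63973763e+00] 0.04719785681356933 [-0.37099617 -0.09043299 -1.22556623]
```

>>> play_rows([
  [4, [0, 0, -0.2], [0, 0, 0]],
  [4, [0, 0, -0.2], [0, 0, 0]],
  [4, [0, 0, -0.2], [0, 0, 0]],
])

```text
time: 21.33
tool_pos: [0.4627, -0.3284, 0.058]
ee_rot: [-3.141, -0.0, 1.64]
wrist_force: [0.1, 0.5, -1.3]
width: 0.0476
```

>>> play_rows([
  [4, [0, 0, -0.2], [0, 0, 0]],
  [4, [0, 0, -0.2], [0, 0, 0]],
  [4, [0, 0, -0.2], [0, 0, 0]],
])

```text
time: 21.58
tool_pos: [0.4629, -0.3288, 0.0565]
ee_rot: [3.141, 0.001, 1.64]
wrist_force: [-0.5, -1.0, 0.2]
width: 0.0471
```

>>> play_rows([
  [4, [0, 0, -0.2], [0, 0, 0]],
  [4, [0, 0, -0.2], [0, 0, 0]],
  [4, [0, 0, -0.2], [0, 0, 0]],
])

```text
time: 21.83
tool_pos: [0.463, -0.3288, 0.0563]
ee_rot: [3.141, 0.001, 1.64]
wrist_force: [-3.5, 2.5, 7.2]
width: 0.0474
```

Contact with the saddles. I'll release, rise and look.

>>> play_rows([
  [6.5, [0, 0, 0.2], [0, 0, 0]],
  [6.5, [0, 0, 0.2], [0, 0, 0]],
  [6.5, [0, 0, 0.2], [0, 0, 0]],
  [6.5, [0, 0, 0.2], [0, 0, 0]],
  [6.5, [0, 0, 3.5], [0, 0, 0]],
  [6.5, [0, 0, 7], [0, 0, 0]],
  [6.5, [0, 0, 11], [0, 0, 0]],
  [6.5, [0, 0, 15], [0, 0, 0]],
])

```text
time: 22.5
tool_pos: [0.4623, -0.3279, 0.2046]
ee_rot: [-3.14, -0.002, 1.64]
wrist_force: [-0.3, -0.2, -0.7]
width: 0.065
```

Run:
```python
from h import *
o=get_obs(); t=o["tool_pos"]; print(t,o["ee_rot"],o["width"],o["wrist_force"])
s=cam("wrist"); save(s,"pics/w16.png",None,1.3)
for d in silhouettes("wrist","jammed_roll_centre"):
    r,c=np.nonzero(d["mask"]); rc=cv2.minAreaRect(np.c_[c,r].astype(np.float32));print(round(d["confidence"],2),rc)
    Y=1.633
    f=lambda q:(lambda e:[e[:,1].min()-r.min(),e[:,0].min()-c.min(),e[:,0].max()-c.max()])(proj(s,cyl(np.array([q[0],q[1],.064]),Y)))
    print(least_squares(f,[.463,-.33]).x)
```

```text
[ 0.46230029 -0.32791892  0.2045781 ] [-3.14016745e+00 -1.67959982e-03  1.63988505e+00] 0.06498185379420515 [-0.25472967 -0.24147295 -0.65516446]
0.86 ((255.5, 186.0), (90.0, 51.0), 90.0)
[ 0.46289608 -0.33294207]
```

View pics/w16.png

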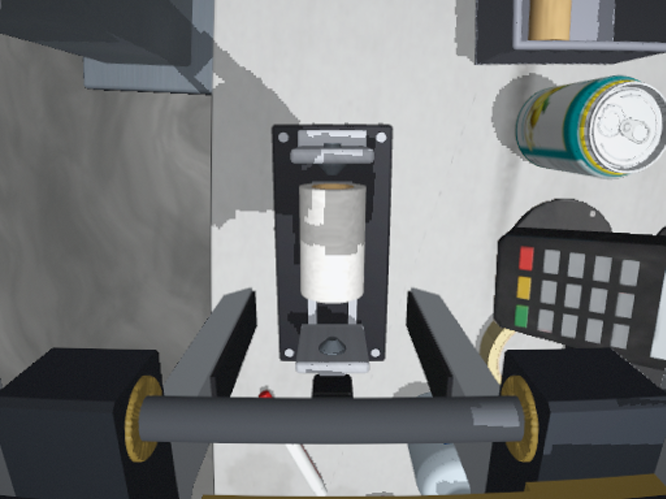

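The roll lies straight in the saddles, spanning rows 183–300, with the movable cone drawn back at (332,345). That was the last picture I may view, so I go on by numbers. Before pushing the tab home from behind, I check how near the soap bottle is.

Run:
```python
from h import *
import pickle; s=pickle.load(open("w2.pkl","rb"))
for z in (0,.08,.15): print(z,onplane(s,np.array([(546,205),(590,246),(610,215),(655,222),(640,178)])/1.5,z).round(3)[:,:2].tolist())
```

```text
0 [[0.568, -0.498], [0.538, -0.555], [0.573, -0.565], [0.577, -0.614], [0.615, -0.584]]
0.08 [[0.57, -0.471], [0.545, -0.519], [0.574, -0.528], [0.578, -0.569], [0.61, -0.544]]
0.15 [[0.572, -0.448], [0.551, -0.488], [0.576, -0.495], [0.578, -0.529], [0.605, -0.508]]
```

>>> play_rows([
  [0, [0.2, -3, 0], [0, 0, 0]],
  [0, [0.4, -7, 0], [0, 0, 0]],
  [0, [0.6, -11, 0], [0, 0, 0]],
  [0, [0.8, -13.7, 0], [0, 0, 0]],
  [0, [0.8, -13.7, 0], [0, 0, 0]],
  [0, [0.8, -13.7, -1], [0, 0, 0]],
  [0, [0.8, -13.7, -3], [0, 0, 0]],
  [0, [0.8, -13.7, -5], [0, 0, 0]],
])

```text
time: 23.27
tool_pos: [0.4713, -0.4644, 0.1535]
ee_rot: [3.14, 0.001, 1.641]
wrist_force: [0.3, -0.1, -0.4]
width: 0.0151
```

>>> play_rows([
  [0, [0, 0, -2.5], [0, 0, 0]],
  [0, [0, 0, -5.3], [0, 0, 0]],
  [0, [0, 0, -5.3], [0, 0, 0]],
  [0, [-0.06, 1, -5.3], [0, 0, 0]],
  [0, [-0.12, 2, -5.3], [0, 0, 0]],
  [0, [-0.19, 3, -5.3], [0, 0, 0]],
  [0, [-0.25, 4, -5.3], [0, 0, 0]],
  [0, [-0.3, 4.8, -5.3], [0, 0, 0]],
])

```text
time: 23.93
tool_pos: [0.4684, -0.4169, 0.1035]
ee_rot: [3.139, 0.003, 1.64]
wrist_force: [0.1, -2.6, 1.0]
width: 0.0004
```

>>> play_rows([
  [0, [-0.03, 0.5, 0], [0, 0, 0]],
  [0, [-0.06, 1, 0], [0, 0, 0]],
  [0, [-0.09, 1.5, 0], [0, 0, 0]],
  [0, [-0.12, 2, 0], [0, 0, 0]],
  [0, [-0.15, 2.4, 0], [0, 0, 0]],
  [0, [-0.15, 2.4, 0], [0, 0, 0]],
])

```text
time: 24.43
tool_pos: [0.4666, -0.3927, 0.1015]
ee_rot: [3.141, -0.0, 1.64]
wrist_force: [0.4, -1.9, 1.1]
width: 0.0003
```

>>> play_rows([
  [0, [-0.01, 0.2, 0], [0, 0, 0]],
  [0, [-0.03, 0.4, 0], [0, 0, 0]],
  [0, [-0.03, 0.5, 0], [0, 0, 0]],
  [0, [-0.03, 0.5, 0], [0, 0, 0]],
])

```text
time: 24.77
tool_pos: [0.4662, -0.3886, 0.1012]
ee_rot: [3.141, 0.0, 1.64]
wrist_force: [1.2, -3.9, 2.4]
width: 0.0003
```

>>> play_rows([
  [0, [-0.01, 0.2, 0], [0, 0, 0]],
  [0, [-0.02, 0.3, 0], [0, 0, 0]],
  [0, [-0.02, 0.3, 0], [0, 0, 0]],
])

```text
time: 25.02
tool_pos: [0.4662, -0.3886, 0.1013]
ee_rot: [3.14, 0.007, 1.639]
wrist_force: [1.7, -10.5, -0.2]
width: 0.0007
```

>>> play_rows([
  [0, [-0.01, 0.2, 0], [0, 0, 0]],
  [0, [-0.02, 0.3, 0], [0, 0, 0]],
  [0, [-0.02, 0.3, 0], [0, 0, 0]],
])

```text
time: 25.27
tool_pos: [0.4662, -0.3887, 0.1014]
ee_rot: [3.139, 0.013, 1.638]
wrist_force: [3.1, -16.4, -3.9]
width: 0.0005
```

>>> play_rows([
  [0, [-0.01, 0.2, 0], [0, 0, 0]],
  [0, [-0.02, 0.3, 0], [0, 0, 0]],
  [0, [-0.02, 0.3, 0], [0, 0, 0]],
])

```text
time: 25.52
tool_pos: [0.4662, -0.3887, 0.1015]
ee_rot: [3.138, 0.019, 1.637]
wrist_force: [5.1, -24.5, -4.9]
width: 0.0004
```

>>> play_rows([
  [0, [0, -1.2, 0], [0, 0, 0]],
  [0, [0, -1.2, 0], [0, 0, 0]],
  [0, [0, -1.2, 3], [0, 0, 0]],
  [0, [0, -0.5, 6], [0, 0, 0]],
  [0, [0, 2, 9], [0, 0, 0]],
  [0, [0, 5, 11], [0, 0, 0]],
  [0, [0, 5, 11], [0, 0, 0]],
  [0, [0, 5, 11], [0, 0, 0]],
])

```text
time: 26.18
tool_pos: [0.4657, -0.3274, 0.2121]
ee_rot: [3.141, -0.001, 1.643]
wrist_force: [-0.4, -0.9, -0.3]
width: 0.0003
```

Run:
```python
from h import *
o=get_obs(); t=o["tool_pos"]; print(t,o["ee_rot"])
s=cam("wrist"); import pickle; pickle.dump(s,open("w17.pkl","wb"))
for d in silhouettes("wrist","jammed_roll_centre"):
    r,c=np.nonzero(d["mask"]); print(round(d["confidence"],2),r.min(),r.max(),c.min(),c.max())
    f=lambda q:(lambda e:[e[:,1].min()-r.min(),e[:,0].min()-c.min(),e[:,0].max()-c.max()])(proj(s,cyl(np.array([q[0],q[1],.064]),1.633)))
    print(least_squares(f,[.463,-.33]).x)
for d in silhouettes("wrist","stand_middle"): 
    r,c=np.nonzero(d["mask"]);print("stand",d["confidence"],d["mask"].sum(),r.min(),r.max(),c.min(),c.max())
# brightness column profile down the stand mid-line, in world y at z=.086
u=np.array([-.063,.998]);g=cv2.cvtColor(s["pixels"],cv2.COLOR_RGB2GRAY)
for lat in (.012,-.012,.022):
  ys=np.arange(-.12,.08,.004); P=np.array([[.4627+yy*u[0]+lat,-.315+yy*u[1],.086] for yy in ys]); q=proj(s,P)
  print(lat,[(int(yy*1000),int(g[int(round(b)),int(round(a))])) for yy,(a,b) in zip(ys,q) if 0<=b<384])
```

```text
[ 0.46572298 -0.32735957  0.21214539] [ 3.14054651e+00 -5.08474400e-04  1.64267731e+00]
0.61 126 212 226 276
[ 0.46136501 -0.31856465]
stand 0.63 8027 96 268 206 297
0.012 [(-120, 27), (-115, 30), (-111, 28), (-107, 29), (-103, 25), (-99, 27), (-95, 106), (-91, 107), (-87, 107), (-83, 107), (-79, 108), (-75, 107), (-71, 107), (-67, 107), (-63, 108), (-59, 107), (-55, 107), (-51, 108), (-47, 193), (-43, 216), (-39, 167), (-35, 240), (-31, 240), (-27, 241), (-23, 240), (-19, 241), (-15, 240), (-11, 170), (-7, 174), (-3, 174), (0, 168), (4, 210), (8, 240), (12, 233), (16, 240), (20, 241), (24, 238), (28, 237), (32, 241), (36, 171), (40, 169), (44, 213), (48, 217), (52, 87), (56, 150), (60, 155), (64, 71), (68, 213), (72, 214), (76, 213)]
-0.012 [(-120, 28), (-115, 26), (-111, 29), (-107, 30), (-103, 28), (-99, 107), (-95, 106), (-91, 107), (-87, 106), (-83, 107), (-79, 107), (-75, 107), (-71, 107), (-67, 107), (-63, 106), (-59, 107), (-55, 107), (-51, 187), (-47, 136), (-43, 206), (-39, 238), (-35, 238), (-31, 240), (-27, 240), (-23, 241), (-19, 237), (-15, 235), (-11, 178), (-7, 174), (-3, 174), (0, 172), (4, 171), (8, 174), (12, 176), (16, 170), (20, 229), (24, 231), (28, 226), (32, 172), (36, 174), (40, 98), (44, 146), (48, 144), (52, 142), (56, 151), (60, 210), (64, 32), (68, 213), (72, 213), (76, 213)]
0.022 [(-120, 29), (-115, 28), (-111, 27), (-107, 31), (-103, 28), (-99, 27), (-95, 106), (-91, 107), (-87, 106), (-83, 107), (-79, 108), (-75, 107), (-71, 107), (-67, 107), (-63, 107), (-59, 107), (-55, 107), (-51, 91), (-47, 122), (-43, 216), (-39, 198), (-35, 87), (-31, 88), (-27, 89), (-23, 119), (-19, 77), (-15, 80), (-11, 78), (-7, 69), (-3, 71), (0, 80), (4, 80), (8, 41), (12, 40), (16, 41), (20, 41), (24, 41), (28, 41), (32, 39), (36, 39), (40, 47), (44, 126), (48, 148), (52, 110), (56, 46), (60, 49), (64, 74), (68, 188), (72, 212), (76, 212)]
```

The roll is between the plates (inner faces about -39.5 and +41.5 mm from the middle, roll centre about -0.317) and the slide came up against its stop, so the slide is home. Next I look over the tray for the spares.

>>> play_rows([
  [6, [-0.3, 4, 3], [0, 0, 0]],
  [6, [-0.6, 8, 6], [0, 0, 0]],
  [6, [-0.9, 12, 9], [0, 0, 0]],
  [6, [-1.2, 16, 11], [0, 0, 0]],
  [6, [-1.5, 20, 13], [0, 0, 0]],
  [6, [-1.8, 24, 15], [0, 0, 0]],
  [6, [-2.1, 28, 16], [0, 0, 0]],
  [6, [-2.4, 32, 16], [0, 0, 0]],
])

```text
time: 27.0
tool_pos: [0.4436, -0.0392, 0.3665]
ee_rot: [-3.141, -0.0, 1.637]
wrist_force: [-0.1, 0.8, -0.1]
width: 0.0503
```

>>> play_rows([
  [7, [-0.3, 4, 0], [0, 0, 0]],
  [7, [-0.6, 8, 0], [0, 0, 0]],
  [7, [-0.9, 12, 0], [0, 0, 0]],
  [7, [-0.9, 13.5, 0], [0, 0, 0]],
  [7, [-0.9, 13.5, 0], [0, 0, 0]],
  [7, [-0.9, 13.5, 0], [0, 0, 0]],
])

```text
time: 27.5
tool_pos: [0.4347, 0.0951, 0.3644]
ee_rot: [-3.138, 0.001, 1.641]
wrist_force: [1.1, 0.1, -0.2]
width: 0.0703
```

```bash
cat >> h.py <<'E'
from scipy.optimize import minimize
def hull(s,c,yaw,k=1.,sh=(384,512)):
    m=np.zeros(sh,np.uint8); q=proj(s,cyl(np.asarray(c,float),yaw,.024*k,.08*k)); cv2.fillConvexPoly(m,cv2.convexHull(q.round().astype(np.int32)),1); return m>0
def findroll(s,x,y,z=.027,yaws=np.radians(np.arange(-90,90,15))):
    hsv=cv2.cvtColor(s["pixels"],cv2.COLOR_RGB2HSV); w=((hsv[...,1]<55)&(hsv[...,2]>75)).astype(np.uint8)
    w=cv2.medianBlur(w,3)>0
    def cost(q):
        a=hull(s,[q[0],q[1],z],q[2]); b=hull(s,[q[0],q[1],z],q[2],1.25)&~a
        return (w&b).sum()/max(b.sum(),1)-(w&a).sum()/max(a.sum(),1)
    best=min(((cost((x+dx,y+dy,t)),x+dx,y+dy,t) for dx in np.arange(-.03,.031,.01) for dy in np.arange(-.05,.051,.01) for t in yaws))
    r=minimize(cost,best[1:],method="Nelder-Mead",options=dict(initial_simplex=np.array(best[1:])+np.array([[0,0,0],[.008,0,0],[0,.008,0],[0,0,.2]])))
    return r.x,r.fun
E
python3 - <<'E'
from h import *
o=get_obs(); t=o["tool_pos"]; print(t,o["ee_rot"],o["width"])
s=cam("wrist"); import pickle; pickle.dump(s,open("w18.pkl","wb"))
for d in silhouettes("wrist","spare_1_centre"):
    print(d["confidence"],d["mask"].sum(),d["point"],onplane(s,[d["point"][::-1]],.04).round(3))
for xy in((.42,-.04),(.42,.10),(.42,.25)): q,f=findroll(s,*xy); print(q.round(4),np.degrees(q[2]),f)
E
```

```text
[0.43466897 0.09512071 0.36436837] [-3.13763492e+00  5.99687400e-04  1.64093082e+00] 0.07033125635826812
0.89 1546 [236.1, 247.1] [[ 0.431 -0.038  0.04 ]]
0.16 25429 [102.4, 383.9] [[0.615 0.181 0.04 ]]
[ 0.4321 -0.0431  0.0603] 3.4533818609377054 -0.9500947567909034
[0.4289 0.0945 0.1298] 7.437165510738484 -0.9336333366965996
[0.4261 0.2474 0.2276] 13.038487661117006 -0.9282110364821977
```

Three spares are fitted at (0.432,-0.043), (0.429,0.095) and (0.426,0.247), with axes 3–13° off x. I start with the first.

>>> play_rows([
  [7, [0, -2, -3], [0, 0, 0.12]],
  [7, [-0.1, -4, -6], [0, 0, 0.24]],
  [7, [-0.1, -6, -9], [0, 0, 0.36]],
  [7, [-0.1, -8, -12], [0, 0, 0.48]],
  [7, [-0.2, -10, -14], [0, 0, 0.6]],
  [7, [-0.2, -12, -16], [0, 0, 0.72]],
  [7, [-0.3, -13.8, -18], [0, 0, 0.84]],
  [7, [-0.3, -13.8, -19], [0, 0, 0.96]],
])

```text
time: 28.27
tool_pos: [0.4297, -0.047, 0.1728]
ee_rot: [-3.138, -0.004, 2.599]
wrist_force: [0.1, -0.4, -0.5]
width: 0.0703
```

>>> play_rows([
  [7, [0, 0, 0], [0, 0, 0.12]],
  [7, [0, 0, 0], [0, 0, 0.24]],
  [7, [0, 0, 0], [0, 0, 0.36]],
  [7, [0, 0, 0], [0, 0, 0.48]],
  [7, [0, 0, 0], [0, 0, 0.6]],
  [7, [0, 0, 0], [0, 0, 0.6]],
  [7, [0, 0, 0], [0, 0, 0.6]],
])

```text
time: 28.85
tool_pos: [0.4314, -0.0442, 0.1759]
ee_rot: [3.141, -0.001, -3.089]
wrist_force: [0.5, 0.6, 0.2]
width: 0.0698
```

```bash
cat > look.py <<'E'
import sys
from h import *
x,y=map(float,sys.argv[1:3]); o=get_obs(); t=o["tool_pos"]; yaw=o["ee_rot"][2]
s=cam("wrist"); q,f=findroll(s,x,y)
print("tcp",t.round(4),"yaw",round(yaw,3),"width",o["width"]); dy=(q[2]-yaw+np.pi/2)%np.pi-np.pi/2
print("roll",q.round(4),"fit",round(f,3),"shift cm",((q[:2]-t[:2])*100).round(2),"z",round((.0195-t[2])*100,2),"turn",round(dy,3))
E
python3 look.py .432 -.043
```

```text
tcp [ 0.4314 -0.0442  0.1759] yaw -3.089 width 0.06984271262379474
roll [ 0.4304 -0.0432  0.048 ] fit -0.788 shift cm [-0.09  0.1 ] z -15.64 turn -0.005
```

>>> play_rows([
  [7, [-0.1, 0.1, -4], [0, 0, 0]],
  [7, [-0.1, 0.1, -8], [0, 0, 0]],
  [7, [-0.1, 0.1, -11], [0, 0, 0]],
  [7, [-0.1, 0.1, -13.5], [0, 0, 0]],
  [7, [-0.1, 0.1, -15.6], [0, 0, 0]],
  [7, [-0.1, 0.1, -15.6], [0, 0, 0]],
  [4, [-0.1, 0.1, -15.6], [0, 0, 0]],
  [4, [-0.1, 0.1, -15.6], [0, 0, 0]],
])

```text
time: 29.57
tool_pos: [0.4317, -0.0424, 0.0216]
ee_rot: [-3.141, 0.002, -3.085]
wrist_force: [-0.0, 0.0, 1.6]
width: 0.0599
```

>>> play_rows([
  [4, [0, 0, 0], [0, 0, 0]],
  [4, [0, 0, 0], [0, 0, 0]],
  [4, [0, 0, 0], [0, 0, 0]],
  [4, [0, 0, 3], [0, 0, 0]],
  [4, [0, 0, 7], [0, 0, 0]],
  [4, [0, 0, 11], [0, 0, 0]],
  [4, [0, 0, 15], [0, 0, 0]],
  [4, [0, 0, 19], [0, 0, 0]],
])

```text
time: 30.23
tool_pos: [0.4301, -0.0417, 0.2123]
ee_rot: [3.141, 0.0, -3.083]
wrist_force: [1.4, -0.0, -1.9]
width: 0.0471
```

```bash
cat > held.py <<'E'
from h import *
# offset of the held roll's centre from the tool along tool x (cm), tool x = cos/sin(yaw); where to go for chute lat 0
o=get_obs(); t=o["tool_pos"]; yaw=o["ee_rot"][2]; s=cam("wrist")
ax=np.array([np.cos(yaw),np.sin(yaw),0]); best=None
for d in silhouettes("wrist","spare_1_centre"):
    r,c=np.nonzero(d["mask"]); print(round(d["confidence"],2),d["mask"].sum(),r.min(),r.max(),c.min(),c.max())
hsv=cv2.cvtColor(s["pixels"],cv2.COLOR_RGB2HSV); w=cv2.medianBlur(((hsv[...,1]<55)&(hsv[...,2]>75)).astype(np.uint8),3)>0
for off in np.arange(-.015,.0151,.003):
    q=proj(s,cyl(t+[0,0,.0075]+ax*off,yaw)); print(round(off*1000),q.min(0).round(),q.max(0).round())
print("tcp",t.round(4),"yaw",round(yaw,3),"width",o["width"],"F",o["wrist_force"].round(1))
col=slice(245,266); print("white rows, mid column", [ (r,int(w[r,col].mean()*9)) for r in range(100,270,6)])
p=np.load("disp.npy"); g=disp(p,235,0,24); print("slope 235:",g.round(4),"shift cm",((g-[0,0,.008]-t)*100).round(2),"turn",round((p[2]+np.pi/2-yaw+np.pi/2)%np.pi-np.pi/2,3))
E
python3 held.py
```

```text
0.63 12673 161 305 208 302
-15 [209. 187.] [302. 358.]
-12 [209. 182.] [302. 353.]
-9 [208. 177.] [302. 348.]
-6 [208. 172.] [302. 343.]
-3 [208. 167.] [302. 339.]
0 [208. 162.] [303. 334.]
3 [208. 157.] [303. 329.]
6 [207. 151.] [303. 324.]
9 [207. 146.] [303. 319.]
12 [207. 141.] [303. 314.]
15 [207. 136.] [304. 309.]
tcp [ 0.4301 -0.0417  0.2123] yaw -3.083 width 0.04711777329295654 F [ 1.4 -0.  -1.9]
white rows, mid column [(100, 9), (106, 9), (112, 9), (118, 9), (124, 0), (130, 0), (136, 0), (142, 0), (148, 0), (154, 0), (160, 0), (166, 0), (172, 0), (178, 9), (184, 9), (190, 9), (196, 9), (202, 9), (208, 9), (214, 9), (220, 9), (226, 9), (232, 9), (238, 9), (244, 9), (250, 9), (256, 9), (262, 9), (268, 9)]
slope 235: [0.6051 0.2218 0.1256] shift cm [17.5  26.35 -9.46] turn -0.15
```

Held almost centred (+0.5 mm). Over to the slope.

>>> play_rows([
  [4, [2.2, 3.4, 1], [0, 0, -0.03]],
  [4, [4.4, 6.8, 1], [0, 0, -0.06]],
  [4, [6.6, 10, 1], [0, 0, -0.09]],
  [4, [8.8, 13.4, 1], [0, 0, -0.12]],
  [4, [11, 16.8, 1], [0, 0, -0.15]],
  [4, [13.2, 20, 1], [0, 0, -0.15]],
  [4, [15.4, 23.4, 1], [0, 0, -0.15]],
  [4, [17.5, 26.4, 1], [0, 0, -0.15]],
])

```text
time: 31.0
tool_pos: [0.6058, 0.2244, 0.2185]
ee_rot: [-3.141, -0.002, 3.051]
wrist_force: [0.5, -1.1, -1.1]
width: 0.0473
```

>>> play_rows([
  [4, [0, 0, -1], [0, 0, 0]],
  [4, [0, 0, -1], [0, 0, 0]],
  [4, [0, 0, -1], [0, 0, 0]],
  [4, [0, 0, -1], [0, 0, 0]],
])

```text
time: 31.33
tool_pos: [0.605, 0.221, 0.2101]
ee_rot: [-3.141, -0.001, 3.049]
wrist_force: [-0.0, -0.7, -1.0]
width: 0.0476
```

```bash
python3 held.py | tail -3
python3 - <<'E'
from h import *
p=np.load("disp.npy"); s=cam("wrist"); import pickle; pickle.dump(s,open("w19.pkl","wb"))
# check lip edges: brightness across the slot at s=200,212 at lip height, and ledge side lips
g=cv2.cvtColor(s["pixels"],cv2.COLOR_RGB2GRAY)
for sc,h in((200,57),(180,57),(300,10),(330,10)):
    L=np.arange(-70,71,4); q=proj(s,disp(p,np.full(L.shape,sc),L,np.full(L.shape,h))); print(sc,[(int(l),int(g[int(b),int(a)])) for l,(a,b) in zip(L,q) if 0<=a<511 and 0<=b<383])
E
```

```text
tcp [0.605  0.221  0.2101] yaw 3.049 width 0.0475727759631338 F [-0.  -0.7 -1. ]
white rows, mid column [(100, 9), (106, 9), (112, 9), (118, 0), (124, 9), (130, 9), (136, 9), (142, 9), (148, 9), (154, 9), (160, 9), (166, 0), (172, 0), (178, 9), (184, 9), (190, 9), (196, 9), (202, 9), (208, 9), (214, 9), (220, 9), (226, 9), (232, 9), (238, 9), (244, 9), (250, 9), (256, 9), (262, 9), (268, 9)]
slope 235: [0.6051 0.2218 0.1256] shift cm [ 0.    0.08 -9.25] turn 0.001
200 [(-70, 31), (-66, 13), (-62, 14), (-58, 16), (-54, 16), (-50, 16), (-46, 16), (-42, 15), (-38, 49), (-34, 85), (-30, 85), (-26, 87), (-22, 86), (-18, 86), (-14, 116), (-10, 117), (-6, 115), (-2, 116), (2, 116), (6, 116), (10, 180), (14, 180), (18, 180), (22, 112), (26, 119), (30, 115), (34, 116), (38, 116), (42, 116), (46, 118), (50, 114), (54, 119), (58, 115), (62, 115), (66, 123), (70, 121)]
180 [(-70, 85), (-66, 84), (-62, 85), (-58, 84), (-54, 85), (-50, 86), (-46, 85), (-42, 85), (-38, 159), (-34, 177), (-30, 183), (-26, 182), (-22, 177), (-18, 112), (-14, 111), (-10, 112), (-6, 114), (-2, 115), (2, 113), (6, 115),
[... 297 characters left out ...]
 (-30, 189), (-26, 188), (-22, 187), (-18, 188), (-14, 188), (-10, 188), (-6, 188), (-2, 188), (2, 189), (6, 189), (10, 189), (14, 123), (18, 123), (22, 123), (26, 123), (30, 177), (34, 190), (38, 189), (42, 190), (46, 188), (50, 189), (54, 124), (58, 107), (62, 105), (66, 121), (70, 122)]
330 [(-70, 41), (-66, 67), (-62, 68), (-58, 81), (-54, 86), (-50, 185), (-46, 184), (-42, 184), (-38, 184), (-34, 183), (-30, 184), (-26, 184), (-22, 185), (-18, 185), (-14, 183), (-10, 184), (-6, 183), (-2, 183), (2, 183), (6, 183), (10, 184), (14, 119), (18, 119), (22, 118), (26, 119), (30, 118), (34, 118), (38, 118), (42, 117), (46, 117), (50, 118), (54, 116), (58, 108), (62, 183), (66, 185), (70, 186)]
```

>>> play_rows([
  [4, [0, 0.1, -3], [0, 0, 0]],
  [4, [0, 0.1, -6], [0, 0, 0]],
  [4, [0, 0.1, -7.5], [0, 0, 0]],
  [4, [0, 0.1, -8.5], [0, 0, 0]],
  [4, [0, 0.1, -8.9], [0, 0, 0]],
  [4, [0, 0.1, -8.9], [0, 0, 0]],
  [4, [0, 0.1, -8.9], [0, 0, 0]],
])

```text
time: 32.07
tool_pos: [0.6067, 0.2231, 0.1231]
ee_rot: [3.14, 0.003, 3.049]
wrist_force: [-0.5, -0.4, -1.0]
width: 0.0477
```

>>> play_rows([
  [4, [0, 0, -0.2], [0, 0, 0]],
  [4, [0, 0, -0.3], [0, 0, 0]],
  [4, [0, 0, -0.3], [0, 0, 0]],
])

```text
time: 32.32
tool_pos: [0.6071, 0.2233, 0.1218]
ee_rot: [3.14, 0.005, 3.05]
wrist_force: [-1.7, -1.0, 4.5]
width: 0.0475
```

>>> play_rows([
  [5.8, [0, 0, 0.1], [0, 0, 0]],
  [5.8, [0, 0, 0.1], [0, 0, 0]],
  [5.8, [0, 0, 0.1], [0, 0, 0]],
  [5.8, [0, 0, 1.5], [0, 0, 0]],
  [5.8, [0, 0, 3.5], [0, 0, 0]],
  [5.8, [0, 0, 6], [0, 0, 0]],
  [5.8, [0, 0, 9], [0, 0, 0]],
  [5.8, [0, 0, 12], [0, 0, 0]],
])

```text
time: 32.98
tool_pos: [0.6053, 0.2231, 0.2385]
ee_rot: [-3.141, -0.002, 3.05]
wrist_force: [1.4, 0.3, 0.5]
width: 0.058
```

>>> play_rows([
  [7, [-1, -3, 4], [0, 0, 0]],
  [7, [-2, -6, 8], [0, 0, 0]],
  [7, [-2, -8, 12], [0, 0, 0]],
  [7, [-3, -8, 14], [0, 0, 0]],
  [7, [-3, -8, 14], [0, 0, 0]],
])

```text
time: 33.4
tool_pos: [0.5759, 0.1412, 0.3889]
ee_rot: [3.138, 0.016, 3.047]
wrist_force: [-0.5, 0.7, 3.0]
width: 0.0698
```

```bash
cat > chute.py <<'E'
from h import *
# per s along the chute at roll-top height: whiteness at lats, inside slot / stop end
p=np.load("disp.npy"); o=get_obs(); print("tcp",o["tool_pos"].round(4),o["ee_rot"].round(3))
for n in("scene","wrist"):
    s=cam(n); d=[x for x in silhouettes(n,"spare_1_centre")]
    for x in d:
        r,c=np.nonzero(x["mask"]); pt=x["point"]
        q=least_squares(lambda q:(proj(s,disp(p,q[0],q[1],44))[0]-np.array(pt[::-1])),[120,0]).x
        print(n,round(x["confidence"],2),x["mask"].sum(),np.round(pt),"as chute s,lat:",q.round())
    cv2.imwrite(f"pics/ch_{n}.png",s["pixels"][:,:,::-1])
    hsv=cv2.cvtColor(s["pixels"],cv2.COLOR_RGB2HSV)
    for sc in range(10,300,10):
        L=[-16,-8,0,8,16]; q=proj(s,disp(p,[sc]*5,L,[47]*5)).astype(int)
        print(sc,[tuple(int(v) for v in hsv[b,a][1:]) if 0<=a<512 and 0<=b<384 else None for a,b in q])
E
python3 chute.py
```

```text
tcp [0.5759 0.1412 0.3889] [3.138 0.016 3.047]
scene 0.53 91 [212. 218.] as chute s,lat: [46. -5.]
10 [(9, 200), (5, 147), (7, 190), (8, 197), (23, 87)]
20 [(2, 245), (4, 241), (3, 243), (2, 244), (5, 242)]
30 [(1, 246), (2, 246), (1, 246), (1, 246), (2, 246)]
40 [(2, 246), (1, 246), (2, 246), (2, 244), (4, 242)]
50 [(3, 244), (2, 245), (3, 245), (3, 241), (0, 227)]
60 [(5, 153), (4, 240), (4, 240), (5, 240), (1, 219)]
70 [(11, 97), (6, 164), (9, 215), (5, 216), (5, 219)]
80 [(15, 100), (10, 98), (2, 115), (8, 155), (8, 191)]
90 [(13, 102), (18, 101), (13, 99), (14, 145), (12, 208)]
100 [(13, 99), (13, 99), (13, 99), (12, 131), (13, 191)]
110 [(13, 101), (8, 101), (15, 100), (18, 102), (12, 165)]
120 [(13, 101), (13, 100), (5, 99), (9, 147), (6, 218)]
130 [(8, 98), (8, 100), (8, 98), (13, 100), (12, 192)]
140 [(10, 99), (13, 99), (13, 100), (13, 158), (10, 201)]
150 [(16, 97), (10, 98), (15, 99), (13, 135), (15, 192)]
160 [(15, 101), (10, 100), (10, 100), (15, 100), (13, 158)]
170 [(14, 107), (8, 95), (15, 102), (11, 134), (12, 191)]
180 [(14, 109), (17, 108), (17, 104), (12, 103), (
[... 1762 characters left out ...]
, 124), (19, 123), (16, 189), (15, 188)]
190 [(20, 130), (20, 130), (22, 130), (16, 196), (17, 196)]
200 [(20, 129), (20, 129), (18, 169), (18, 199), (17, 199)]
210 [(16, 193), (22, 126), (18, 169), (16, 192), (17, 194)]
220 [(17, 197), (15, 198), (16, 197), (17, 197), (16, 195)]
230 [(16, 193), (16, 193), (16, 192), (16, 192), (17, 194)]
240 [(17, 194), (16, 193), (17, 193), (16, 193), (17, 193)]
250 [(17, 196), (16, 197), (15, 198), (16, 196), (17, 198)]
260 [(16, 203), (16, 203), (16, 204), (16, 203), (15, 203)]
270 [(16, 204), (15, 203), (16, 204), (16, 204), (15, 204)]
280 [(16, 196), (17, 198), (17, 197), (15, 198), (15, 198)]
290 [(15, 199), (16, 201), (16, 201), (15, 202), (15, 201)]
```

The first spare ran down to the stop and lies square (white at s≈12–58 across all lateral samples). On to the second.

>>> play_rows([
  [7, [-3, -1, -2], [0, 0, 0.05]],
  [7, [-6, -2, -4], [0, 0, 0.1]],
  [7, [-9, -3, -7], [0, 0, 0.15]],
  [7, [-12, -4, -10], [0, 0, 0.224]],
  [7, [-14.7, -4.7, -13], [0, 0, 0.224]],
  [7, [-14.7, -4.7, -17], [0, 0, 0.224]],
  [7, [-14.7, -4.7, -20.5], [0, 0, 0.224]],
  [7, [-14.7, -4.7, -20.5], [0, 0, 0.224]],
])

```text
time: 34.27
tool_pos: [0.4201, 0.0957, 0.1609]
ee_rot: [3.14, -0.024, -3.009]
wrist_force: [-0.9, 0.2, -2.2]
width: 0.0699
```

>>> play_rows([
  [7, [0, 0, 0], [0, 0, 0]],
  [7, [0, 0, 0], [0, 0, 0]],
  [7, [0, 0, 0], [0, 0, 0]],
])

```text
time: 34.52
tool_pos: [0.431, 0.0965, 0.1763]
ee_rot: [-3.141, 0.005, -3.009]
wrist_force: [0.1, 0.2, 0.2]
width: 0.0701
```

```bash
python3 look.py .429 .0945
```

```text
tcp [0.431  0.0965 0.1763] yaw -3.009 width 0.07009730215001544
roll [0.4272 0.0952 0.1399] fit -0.834 shift cm [-0.38 -0.12] z -15.68 turn 0.007
```

>>> play_rows([
  [7, [-0.3, -0.1, -4], [0, 0, 0]],
  [7, [-0.3, -0.1, -8], [0, 0, 0]],
  [7, [-0.3, -0.1, -11], [0, 0, 0]],
  [7, [-0.3, -0.1, -13.5], [0, 0, 0]],
  [7, [-0.3, -0.1, -15.6], [0, 0, 0]],
  [7, [-0.3, -0.1, -15.6], [0, 0, 0]],
  [4, [-0.3, -0.1, -15.6], [0, 0, 0]],
  [4, [-0.3, -0.1, -15.6], [0, 0, 0]],
])

```text
time: 35.23
tool_pos: [0.4282, 0.0953, 0.0198]
ee_rot: [-3.142, 0.005, -3.009]
wrist_force: [-0.5, -0.0, 1.2]
width: 0.06
```

>>> play_rows([
  [4, [0, 0, 0], [0, 0, 0]],
  [4, [0, 0, 0], [0, 0, 0]],
  [4, [0, 0, 0], [0, 0, 0]],
  [4, [0, 0, 3], [0, 0, 0]],
  [4, [0, 0, 7], [0, 0, 0]],
  [4, [0, 0, 11], [0, 0, 0]],
  [4, [0, 0, 15], [0, 0, 0]],
  [4, [0, 0, 19.5], [0, 0, 0]],
])

```text
time: 35.9
tool_pos: [0.4248, 0.095, 0.2105]
ee_rot: [3.141, -0.001, -3.009]
wrist_force: [0.6, 0.1, -1.5]
width: 0.0475
```

```bash
python3 held.py
```

```text
-15 [209. 187.] [302. 358.]
-12 [209. 182.] [302. 353.]
-9 [208. 177.] [302. 348.]
-6 [208. 172.] [302. 344.]
-3 [208. 167.] [302. 339.]
0 [208. 162.] [303. 334.]
3 [208. 157.] [303. 329.]
6 [207. 151.] [303. 324.]
9 [207. 146.] [303. 319.]
12 [207. 141.] [303. 314.]
15 [207. 136.] [304. 309.]
tcp [0.4248 0.095  0.2105] yaw -3.009 width 0.04750212973456532 F [ 0.6  0.1 -1.5]
white rows, mid column [(100, 9), (106, 9), (112, 9), (118, 9), (124, 0), (130, 0), (136, 0), (142, 0), (148, 0), (154, 0), (160, 0), (166, 0), (172, 0), (178, 9), (184, 9), (190, 9), (196, 9), (202, 9), (208, 9), (214, 9), (220, 9), (226, 9), (232, 9), (238, 9), (244, 9), (250, 9), (256, 9), (262, 9), (268, 9)]
slope 235: [0.6051 0.2218 0.1256] shift cm [18.03 12.68 -9.28] turn -0.224
```

>>> play_rows([
  [4, [2, 1.2, 1], [0, 0, -0.04]],
  [4, [5, 3, 1], [0, 0, -0.08]],
  [4, [8, 5, 1], [0, 0, -0.12]],
  [4, [11, 7.5, 1], [0, 0, -0.16]],
  [4, [14, 9.5, 1], [0, 0, -0.2]],
  [4, [16.5, 11.5, 1], [0, 0, -0.224]],
  [4, [18, 12.7, 1], [0, 0, -0.224]],
  [4, [18, 12.7, 1], [0, 0, -0.224]],
])

```text
time: 36.67
tool_pos: [0.6071, 0.2241, 0.215]
ee_rot: [-3.141, -0.004, 3.052]
wrist_force: [-0.7, -0.4, -2.8]
width: 0.0473
```

>>> play_rows([
  [4, [0, 0, 0], [0, 0, 0]],
  [4, [0, 0, 0], [0, 0, 0]],
  [4, [0, 0, 0], [0, 0, 0]],
])

```text
time: 36.92
tool_pos: [0.6049, 0.2213, 0.219]
ee_rot: [-3.141, -0.0, 3.049]
wrist_force: [0.4, -0.6, -0.9]
width: 0.0473
```

```bash
python3 held.py | sed -n '/tcp/p;/slope/p;1p'
```

```text
0.69 3177 139 221 30 88
tcp [0.6049 0.2213 0.219 ] yaw 3.049 width 0.0473414255247738 F [ 0.4 -0.6 -0.9]
slope 235: [0.6051 0.2218 0.1256] shift cm [  0.02   0.05 -10.13] turn 0.0
```

>>> play_rows([
  [4, [0, 0.1, -4], [0, 0, 0]],
  [4, [0, 0.1, -7], [0, 0, 0]],
  [4, [0, 0.1, -8.5], [0, 0, 0]],
  [4, [0, 0.1, -9.4], [0, 0, 0]],
  [4, [0, 0.1, -9.7], [0, 0, 0]],
  [4, [0, 0.1, -9.7], [0, 0, 0]],
  [4, [0, 0.1, -9.7], [0, 0, 0]],
])

```text
time: 37.6
tool_pos: [0.6066, 0.2231, 0.1239]
ee_rot: [3.14, 0.003, 3.05]
wrist_force: [0.2, -0.4, -0.3]
width: 0.0473
```

>>> play_rows([
  [4, [0, 0, -0.2], [0, 0, 0]],
  [4, [0, 0, -0.3], [0, 0, 0]],
  [4, [0, 0, -0.3], [0, 0, 0]],
])

```text
time: 37.85
tool_pos: [0.6061, 0.2232, 0.1198]
ee_rot: [3.141, 0.001, 3.05]
wrist_force: [-0.2, -0.3, -1.4]
width: 0.0474
```

>>> play_rows([
  [4, [0, 0, -0.2], [0, 0, 0]],
  [4, [0, 0, -0.2], [0, 0, 0]],
  [4, [0, 0, -0.2], [0, 0, 0]],
])

```text
time: 38.1
tool_pos: [0.6062, 0.2233, 0.1191]
ee_rot: [3.141, 0.002, 3.05]
wrist_force: [-2.9, -0.7, 6.1]
width: 0.0474
```

>>> play_rows([
  [4, [0, 0, -0.1], [0, 0, 0]],
  [4, [0, 0, -0.1], [0, 0, 0]],
  [4, [0, 0, -0.1], [0, 0, 0]],
])

```text
time: 38.35
tool_pos: [0.6062, 0.2232, 0.119]
ee_rot: [3.14, 0.003, 3.05]
wrist_force: [-3.1, -0.6, 8.6]
width: 0.0474
```

>>> play_rows([
  [5.8, [0, 0, 0.2], [0, 0, 0]],
  [5.8, [0, 0, 0.2], [0, 0, 0]],
  [5.8, [0, 0, 0.2], [0, 0, 0]],
  [5.8, [0, 0, 1.5], [0, 0, 0]],
  [5.8, [0, 0, 3.5], [0, 0, 0]],
  [5.8, [0, 0, 6], [0, 0, 0]],
  [5.8, [0, 0, 9], [0, 0, 0]],
  [5.8, [0, 0, 12], [0, 0, 0]],
])

```text
time: 39.02
tool_pos: [0.6053, 0.223, 0.237]
ee_rot: [-3.141, -0.001, 3.05]
wrist_force: [-0.1, -0.5, 0.1]
width: 0.0582
```

>>> play_rows([
  [7, [-1, -3, 4], [0, 0, 0]],
  [7, [-2, -6, 8], [0, 0, 0]],
  [7, [-2, -8, 12], [0, 0, 0]],
  [7, [-3, -8, 14], [0, 0, 0]],
  [7, [-3, -8, 14], [0, 0, 0]],
])

```text
time: 39.43
tool_pos: [0.5757, 0.1412, 0.3874]
ee_rot: [3.138, 0.017, 3.047]
wrist_force: [-0.4, 0.5, 1.9]
width: 0.0698
```

```bash
python3 chute.py | sed -n '/wrist/,$p' | head -24; python3 look.py .426 .247
```

```text
wrist 0.94 1620 [162. 171.] as chute s,lat: [32. 10.]
10 [(3, 192), (0, 159), (3, 184), (4, 142), (3, 181)]
20 [(1, 232), (2, 228), (1, 232), (1, 227), (2, 228)]
30 [(2, 233), (3, 234), (3, 234), (2, 233), (3, 233)]
40 [(2, 230), (2, 230), (1, 230), (2, 226), (2, 230)]
50 [(2, 210), (3, 202), (4, 209), (3, 203), (3, 203)]
60 [(1, 197), (1, 202), (2, 206), (3, 195), (3, 200)]
70 [(2, 229), (2, 229), (1, 231), (2, 228), (3, 231)]
80 [(1, 231), (1, 232), (2, 233), (2, 233), (3, 234)]
90 [(3, 192), (2, 221), (2, 222), (2, 222), (2, 224)]
100 [(2, 140), (3, 188), (4, 187), (4, 188), (3, 188)]
110 [(21, 131), (21, 131), (19, 133), (17, 193), (17, 132)]
120 [(19, 131), (21, 131), (21, 134), (16, 196), (17, 199)]
130 [(19, 131), (20, 130), (21, 132), (17, 196), (15, 198)]
140 [(22, 130), (22, 130), (19, 177), (17, 196), (16, 196)]
150 [(22, 130), (20, 129), (19, 132), (16, 194), (17, 197)]
160 [(20, 128), (20, 128), (21, 131), (16, 195), (16, 195)]
170 [(21, 133), (19, 131), (19, 132), (17, 199), (15, 199)]
180 [(20, 130), (22, 129), (17, 170), (16, 194), (16, 194)]
190 [(21, 135), (19, 135), (21, 135), (16, 201), (15, 200)]
200 [(21, 134), (21, 133), (20, 181), (16, 204), (16, 204)]
210 [(16, 197), (21, 131), (21, 131), (17, 199), (18, 200)]
220 [(15, 203), (15, 203), (15, 203), (15, 202), (15, 204)]
230 [(15, 198), (15, 198), (17, 199), (17, 199), (17, 199)]
tcp [0.5756 0.1433 0.3748] yaw 3.05 width 0.06974876020084493
roll [0.4277 0.2471 0.2288] fit -0.871 shift cm [-14.79  10.38] z -35.53 turn 0.32
```

Two spares lie square, one behind the other. Third spare is still at (0.428,0.247).

>>> play_rows([
  [7, [-3, 2, -2], [0, 0, 0.08]],
  [7, [-6, 4, -4], [0, 0, 0.16]],
  [7, [-9, 6, -7], [0, 0, 0.24]],
  [7, [-12, 8.3, -10], [0, 0, 0.32]],
  [7, [-14.8, 10.3, -13], [0, 0, 0.32]],
  [7, [-14.8, 10.3, -17], [0, 0, 0.32]],
  [7, [-14.8, 10.3, -19.5], [0, 0, 0.32]],
  [7, [-14.8, 10.3, -19.5], [0, 0, 0.32]],
])

```text
time: 40.35
tool_pos: [0.4196, 0.2442, 0.1687]
ee_rot: [-3.138, -0.023, -2.911]
wrist_force: [-0.4, -1.0, -1.7]
width: 0.0699
```

>>> play_rows([
  [7, [0, 0, 0], [0, 0, 0]],
  [7, [0, 0, 0], [0, 0, 0]],
  [7, [0, 0, 0], [0, 0, 0]],
])

```text
time: 40.6
tool_pos: [0.4299, 0.2466, 0.1841]
ee_rot: [3.141, 0.005, -2.914]
wrist_force: [0.8, -0.4, 0.8]
width: 0.0702
```

```bash
python3 look.py .4265 .247
```

```text
tcp [0.4299 0.2466 0.1841] yaw -2.914 width 0.07021116203685848
roll [0.4254 0.2477 0.2581] fit -0.826 shift cm [-0.46  0.1 ] z -16.46 turn 0.031
```

>>> play_rows([
  [7, [-0.35, 0.1, -4], [0, 0, 0.015]],
  [7, [-0.35, 0.1, -8], [0, 0, 0.015]],
  [7, [-0.35, 0.1, -11], [0, 0, 0.015]],
  [7, [-0.35, 0.1, -14], [0, 0, 0.015]],
  [7, [-0.35, 0.1, -16.4], [0, 0, 0.015]],
  [7, [-0.35, 0.1, -16.4], [0, 0, 0.015]],
  [4, [-0.35, 0.1, -16.4], [0, 0, 0.015]],
  [4, [-0.35, 0.1, -16.4], [0, 0, 0.015]],
])

```text
time: 41.32
tool_pos: [0.4267, 0.2479, 0.0198]
ee_rot: [3.141, 0.005, -2.899]
wrist_force: [0.4, 0.2, 0.4]
width: 0.0597
```

>>> play_rows([
  [4, [0, 0, 0], [0, 0, 0]],
  [4, [0, 0, 0], [0, 0, 0]],
  [4, [0, 0, 0], [0, 0, 0]],
  [4, [0, 0, 3], [0, 0, 0]],
  [4, [0, 0, 7], [0, 0, 0]],
  [4, [0, 0, 11], [0, 0, 0]],
  [4, [0, 0, 15], [0, 0, 0]],
  [4, [0, 0, 19.5], [0, 0, 0]],
])

```text
time: 41.98
tool_pos: [0.4234, 0.2468, 0.2102]
ee_rot: [-3.142, -0.001, -2.898]
wrist_force: [1.1, 0.5, -1.1]
width: 0.0472
```

```bash
python3 held.py
```

```text
0.66 1332 244 299 0 29
0.53 27467 67 222 0 335
-15 [209. 187.] [302. 358.]
-12 [208. 182.] [302. 353.]
-9 [208. 177.] [302. 348.]
-6 [208. 172.] [302. 344.]
-3 [208. 167.] [302. 339.]
0 [208. 162.] [303. 334.]
3 [207. 157.] [303. 329.]
6 [207. 151.] [303. 324.]
9 [207. 146.] [303. 319.]
12 [207. 141.] [303. 314.]
15 [207. 136.] [304. 309.]
tcp [0.4234 0.2468 0.2102] yaw -2.898 width 0.04723163289966618 F [ 1.1  0.5 -1.1]
white rows, mid column [(100, 9), (106, 9), (112, 9), (118, 9), (124, 0), (130, 0), (136, 0), (142, 0), (148, 0), (154, 0), (160, 0), (166, 0), (172, 0), (178, 9), (184, 9), (190, 9), (196, 9), (202, 9), (208, 9), (214, 9), (220, 9), (226, 9), (232, 9), (238, 9), (244, 9), (250, 9), (256, 9), (262, 9), (268, 9)]
slope 235: [0.6051 0.2218 0.1256] shift cm [18.17 -2.5  -9.26] turn -0.335
```

>>> play_rows([
  [4, [1, 0, 1], [0, 0, -0.06]],
  [4, [4, -0.4, 1], [0, 0, -0.12]],
  [4, [7, -0.8, 1], [0, 0, -0.18]],
  [4, [10, -1.2, 1], [0, 0, -0.24]],
  [4, [13, -1.6, 1], [0, 0, -0.3]],
  [4, [16, -2.1, 1], [0, 0, -0.335]],
  [4, [18.2, -2.5, 1], [0, 0, -0.335]],
  [4, [18.2, -2.5, 1], [0, 0, -0.335]],
])

```text
time: 42.75
tool_pos: [0.609, 0.2202, 0.2149]
ee_rot: [-3.139, -0.002, 3.047]
wrist_force: [-1.1, 0.5, -3.0]
width: 0.0475
```

>>> play_rows([
  [4, [0, 0, 0], [0, 0, 0]],
  [4, [0, 0, 0], [0, 0, 0]],
  [4, [0, 0, 0], [0, 0, 0]],
])

```text
time: 43.0
tool_pos: [0.6051, 0.2224, 0.2185]
ee_rot: [3.142, -0.001, 3.051]
wrist_force: [0.3, 0.0, -1.7]
width: 0.0474
```

```bash
python3 held.py | sed -n '/tcp/p;/slope/p'
```

```text
tcp [0.6051 0.2224 0.2185] yaw 3.051 width 0.047410902956298684 F [ 0.3  0.  -1.7]
slope 235: [0.6051 0.2218 0.1256] shift cm [-1.000e-02 -6.000e-02 -1.008e+01] turn -0.001
```

>>> play_rows([
  [4, [0, 0, -4], [0, 0, 0]],
  [4, [0, 0, -7], [0, 0, 0]],
  [4, [0, 0, -8.5], [0, 0, 0]],
  [4, [0, 0, -9.4], [0, 0, 0]],
  [4, [0, 0, -9.8], [0, 0, 0]],
  [4, [0, 0, -9.8], [0, 0, 0]],
  [4, [0, 0, -9.8], [0, 0, 0]],
])

```text
time: 43.68
tool_pos: [0.6069, 0.2224, 0.1225]
ee_rot: [3.14, 0.003, 3.05]
wrist_force: [0.3, -0.6, -1.7]
width: 0.0475
```

>>> play_rows([
  [4, [0, 0, -0.2], [0, 0, 0]],
  [4, [0, 0, -0.3], [0, 0, 0]],
  [4, [0, 0, -0.3], [0, 0, 0]],
])

```text
time: 43.93
tool_pos: [0.6069, 0.2223, 0.1189]
ee_rot: [3.141, 0.002, 3.05]
wrist_force: [1.4, 0.5, 0.2]
width: 0.0469
```

>>> play_rows([
  [4, [0, 0, -0.1], [0, 0, 0]],
  [4, [0, 0, -0.1], [0, 0, 0]],
  [4, [0, 0, -0.1], [0, 0, 0]],
])

```text
time: 44.18
tool_pos: [0.6069, 0.2223, 0.1189]
ee_rot: [3.14, 0.003, 3.05]
wrist_force: [-2.0, 0.1, 5.6]
width: 0.0472
```

>>> play_rows([
  [5.8, [0, 0, 0.2], [0, 0, 0]],
  [5.8, [0, 0, 0.2], [0, 0, 0]],
  [5.8, [0, 0, 0.2], [0, 0, 0]],
  [5.8, [0, 0, 1.5], [0, 0, 0]],
  [5.8, [0, 0, 3.5], [0, 0, 0]],
  [5.8, [0, 0, 6], [0, 0, 0]],
  [5.8, [0, 0, 9], [0, 0, 0]],
  [5.8, [0, 0, 12], [0, 0, 0]],
])

```text
time: 44.85
tool_pos: [0.6058, 0.222, 0.2379]
ee_rot: [-3.141, -0.001, 3.05]
wrist_force: [0.6, 0.0, 0.2]
width: 0.0579
```

>>> play_rows([
  [7, [-1, -3, 4], [0, 0, 0]],
  [7, [-2, -6, 8], [0, 0, 0]],
  [7, [-2, -8, 12], [0, 0, 0]],
  [7, [-3, -8, 14], [0, 0, 0]],
  [7, [-3, -8, 14], [0, 0, 0]],
  [7, [-3, -8, 14], [0, 0, 0]],
])

```text
time: 45.35
tool_pos: [0.5765, 0.1416, 0.3818]
ee_rot: [3.139, 0.009, 3.049]
wrist_force: [-0.1, 0.4, 0.0]
width: 0.0701
```

```bash
python3 chute.py | sed -n '/wrist/,$p' | head -24
python3 - <<'E'
from h import *
s=cam("scene")
for l in ("spent_core_centre","tub_floor","jammed_roll_centre","spare_1_centre","drink_can","table_sign","white_dip"):
    print(l,[(round(d["confidence"],2),np.round(d["point"]).tolist(),int(d["mask"].sum())) for d in silhouettes("scene",l)])
E
```

```text
wrist 0.59 1574 [167. 172.] as chute s,lat: [32.  6.]
10 [(3, 184), (2, 144), (3, 176), (3, 184), (0, 155)]
20 [(1, 227), (2, 222), (1, 227), (2, 225), (2, 224)]
30 [(2, 228), (2, 229), (3, 229), (2, 228), (3, 229)]
40 [(2, 226), (3, 225), (3, 225), (3, 223), (2, 226)]
50 [(2, 207), (3, 200), (3, 201), (3, 201), (4, 202)]
60 [(4, 188), (3, 195), (3, 199), (4, 198), (3, 194)]
70 [(1, 225), (2, 226), (2, 226), (3, 223), (2, 225)]
80 [(1, 227), (0, 227), (3, 229), (2, 228), (2, 228)]
90 [(2, 212), (2, 216), (4, 216), (2, 218), (3, 222)]
100 [(2, 133), (3, 179), (3, 186), (3, 188), (3, 188)]
110 [(2, 211), (1, 210), (2, 210), (1, 206), (4, 214)]
120 [(1, 228), (1, 228), (3, 230), (1, 227), (2, 229)]
130 [(1, 227), (3, 230), (1, 228), (1, 228), (3, 230)]
140 [(3, 149), (2, 211), (2, 216), (2, 216), (4, 218)]
150 [(2, 107), (4, 117), (2, 130), (4, 133), (6, 133)]
160 [(18, 125), (20, 125), (20, 127), (17, 190), (17, 191)]
170 [(22, 129), (22, 128), (20, 127), (17, 195), (17, 194)]
180 [(22, 126), (18, 125), (20, 165), (15, 189), (15, 189)]
190 [(19, 132), (19, 131), (20, 130), (16, 197), (16, 196)]
200 [(22, 130), (20, 129), (19, 175), (17, 200), (15, 199)]
210 [(16, 193), (20, 126), (20, 127), (17, 195), (17, 195)]
220 [(15, 198), (15, 198), (18, 199), (15, 198), (17, 200)]
230 [(17, 194), (16, 194), (16, 194), (16, 194), (16, 195)]
spent_core_centre [(0.55, [168.0, 360.0], 97)]
tub_floor [(0.78, [204.0, 243.0], 1212)]
jammed_roll_centre [(0.28, [203.0, 292.0], 137)]
spare_1_centre []
drink_can [(0.81, [181.0, 261.0], 257)]
table_sign [(0.81, [267.0, 109.0], 566)]
white_dip [(0.7, [296.0, 135.0], 350)]
```

All three spares lie square in a row (white at s≈12–152). As a last check of the slide I return to the earlier pose over the tab and compare with the initial "home" picture numerically.

>>> play_rows([
  [5, [-1.2, -4, 0], [0, 0, -0.12]],
  [5, [-2.4, -8, 0], [0, 0, -0.24]],
  [5, [-3.6, -12, -2], [0, 0, -0.36]],
  [5, [-4.8, -16, -4], [0, 0, -0.48]],
  [5, [-6, -20, -6], [0, 0, -0.6]],
  [5, [-7.2, -24, -8], [0, 0, -0.72]],
  [5, [-8, -28, -10], [0, 0, -0.84]],
  [5, [-8.5, -31, -12], [0, 0, -0.96]],
])

```text
time: 46.62
tool_pos: [0.4932, -0.1553, 0.2655]
ee_rot: [3.14, 0.002, 2.084]
wrist_force: [0.8, -0.8, -0.3]
width: 0.0503
```

>>> play_rows([
  [5, [-0.3, -3, 0], [0, 0, -0.12]],
  [5, [-0.6, -6, 0], [0, 0, -0.24]],
  [5, [-0.9, -9, 0], [0, 0, -0.36]],
  [5, [-1.2, -12, 0], [0, 0, -0.48]],
  [5, [-1.5, -15, 0], [0, 0, -0.6]],
  [5, [-1.8, -18, 0], [0, 0, -0.72]],
  [5, [-2, -20, 0], [0, 0, -0.84]],
  [5, [-2, -20, 0], [0, 0, -0.96]],
])

```text
time: 47.28
tool_pos: [0.4727, -0.3574, 0.264]
ee_rot: [-3.141, 0.001, 1.119]
wrist_force: [-0.1, 0.9, 0.1]
width: 0.0502
```

>>> play_rows([
  [5, [0, 0, 0], [0, 0, -0.12]],
  [5, [0, 0, 0], [0, 0, -0.24]],
  [5, [0, 0, 0], [0, 0, -0.36]],
  [5, [0, 0, 0], [0, 0, -0.48]],
  [5, [0, 0, 0], [0, 0, -0.6]],
  [5, [0, 0, 0], [0, 0, -0.72]],
  [5, [0, 0, 0], [0, 0, -0.84]],
  [5, [0, 0, 0], [0, 0, -0.96]],
])

```text
time: 47.95
tool_pos: [0.4739, -0.3535, 0.2652]
ee_rot: [3.141, 0.0, 0.164]
wrist_force: [0.3, -0.4, 0.5]
width: 0.0503
```

>>> play_rows([
  [5, [0, 0, 0], [0, 0, -0.1]],
  [5, [0, 0, 0], [0, 0, -0.1]],
  [5, [0, 0, 0], [0, 0, -0.1]],
  [5, [0, 0, 0], [0, 0, -0.1]],
])

```text
time: 48.28
tool_pos: [0.4739, -0.3535, 0.2652]
ee_rot: [3.141, -0.0, 0.072]
wrist_force: [-0.9, -0.3, 0.1]
width: 0.05
```

>>> play_rows([
  [5, [-0.3, -1, -4], [0, 0, -0.008]],
  [5, [-0.6, -1.8, -8], [0, 0, -0.008]],
  [5, [-0.66, -1.8, -11], [0, 0, -0.008]],
  [5, [-0.66, -1.8, -12.7], [0, 0, -0.008]],
  [5, [-0.66, -1.8, -12.7], [0, 0, -0.008]],
  [5, [-0.66, -1.8, -12.7], [0, 0, -0.008]],
])

```text
time: 48.78
tool_pos: [0.4669, -0.3711, 0.1373]
ee_rot: [-3.14, 0.002, 0.063]
wrist_force: [-0.2, -0.5, -0.6]
width: 0.0499
```

Run:
```python
from h import *
o=get_obs(); print(o["tool_pos"],o["ee_rot"])
s=cam("wrist"); save(s,"pics/w20.png",None,1.3)
a=cv2.imread("pics/w3.png"); b=cv2.imread("pics/w20.png")
def match(box,n):
    r0,r1,c0,c1=box; T=a[r0:r1,c0:c1]; S=b[max(r0-25,0):r1+25,c0-40:c1+40]
    m=cv2.matchTemplate(S,T,cv2.TM_CCOEFF_NORMED); _,v,_,l=cv2.minMaxLoc(m); print(n,round(v,3),"dcol",l[0]-40,"drow",l[1]-(r0-max(r0-25,0)))
match((220,318,132,160),"fixed plate"); match((205,235,302,352),"tail plate+block"); match((248,285,318,352),"tab"); match((172,200,430,462),"base corner"); match((172,200,150,182),"base corner L")
for im,n in((a,"before"),(b,"now")): print(n,"row 300:",cv2.cvtColor(im,cv2.COLOR_BGR2GRAY)[300,125:175:2].tolist(),cv2.cvtColor(im,cv2.COLOR_BGR2GRAY)[300,290:360:2].tolist())
```

```text
[ 0.46689113 -0.37111607  0.13731562] [-3.13991800e+00  1.57891644e-03  6.27163481e-02]
fixed plate 0.836 dcol -1 drow 0
tail plate+block 0.992 dcol 0 drow -1
tab 0.986 dcol 0 drow -1
base corner 0.99 dcol 1 drow -1
base corner L 0.978 dcol 1 drow 0
before row 300: [211, 211, 212, 212, 211, 212, 212, 212, 211, 165, 131, 140, 140, 140, 137, 129, 117, 84, 69, 70, 70, 69, 69, 68, 70] [31, 31, 31, 31, 31, 32, 41, 115, 135, 141, 141, 139, 137, 131, 124, 73, 27, 23, 26, 28, 31, 32, 31, 30, 30, 29, 29, 26, 23, 28, 34, 31, 31, 31, 31]
now row 300: [209, 209, 209, 210, 210, 209, 209, 210, 212, 197, 130, 139, 139, 137, 137, 131, 123, 94, 70, 87, 144, 146, 146, 144, 144] [148, 149, 149, 148, 147, 146, 137, 117, 131, 140, 139, 137, 135, 130, 124, 76, 27, 24, 26, 29, 30, 31, 31, 31, 30, 30, 25, 25, 23, 22, 36, 30, 30, 28, 30]
```

The movable plate and tab are back where they were at the start, when home, to within a pixel. I'll rise clear and hand in.

>>> play_rows([
  [5, [0, 0, 4], [0, 0, 0]],
  [5, [0, 0, 8], [0, 0, 0]],
  [5, [0, 0, 12], [0, 0, 0]],
  [5, [0, 0, 12], [0, 0, 0]],
  [5, [0, 0, 12], [0, 0, 0]],
  [5, [0, 0, 12], [0, 0, 0]],
])

```text
time: 49.33
tool_pos: [0.4678, -0.3719, 0.2603]
ee_rot: [3.139, -0.003, 0.062]
wrist_force: [0.4, 0.2, 0.0]
width: 0.0499
```

Run:
```python
from h import *
a=cv2.imread("pics/ch_scene.png"); s=cam("scene"); b=s["pixels"][:,:,::-1]
d=cv2.absdiff(a,np.ascontiguousarray(b)).max(2)[185:245,140:235]; print("dispenser area change since last check:",int((d>40).sum()))
print(close_job())
```

```text
dispenser area change since last check: 18
the job is handed in; nothing more can be done
None
```

The job is done and handed in at about 49 s on the robot's clock.

**What I did, in the order asked:**
- **Stand and core:** I drew the movable centre back and dropped the spent core in the tub.
- **Jammed roll:** I pushed it up the slot on to the ledge, where it came square. I then laid it in the saddles and pushed the movable centre home.
- **Spares:** All three were there. I laid each one square on the open slope and they ran down to the front stop.

**What the last checks showed:**
- **Centre home:** The movable plate and tab match the starting (home) picture to within 1 pixel, with the white roll filling the gap between the plates. The slide also stopped hard under a 24 N push.
- **Spares in the chute:** They lie as one continuous square row from the stop to about 152 mm up the chute. Comparing pictures of the dispenser afterwards showed almost no change (18 pixels).
- **Spent core:** I saw it in the tub by eye mid-run. The final detector call did not find it there; its only "core" hit was away from the tub, at about the spot of the pink and purple look-alike tubes.
- **Other things:** The drink can, table sign and white dip cup were still found at the end. I did not compare their positions with the start, but no move touched them.
- **Viewing limit:** I reached the 16-picture limit before sliding the centre home, so every check from there on is by numbers only.

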